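# Take down the glue press pile

## Robot

A 6-joint arm with a two-finger parallel gripper is mounted at the origin on a cart in front of the work surface, level with it; the furniture and walls round the work are solid. World frame = base frame: x ahead of the robot, y to its left, z up, the work surface at z = 0. Lengths are in m, angles in rad, forces in N, time in s.
With the tool pointing down it reaches from about 0.375 to 0.9 m from the base axis. Payload 3.1 kg.
Tool frame: the origin (TCP) lies at the very end of the fingers, on their centre line; the grasp point (between the pads) lies 19 mm behind it (manip.grasp_offset is the distance from the TCP to the grasp point, in m); x points along the fingers, z is the direction in which the jaws open and shut, and the axes are right-handed (so a half turn about x gives the same grasp; the last joint's range is limited). The gripper opens to 85 mm and grips with 20 to 120 N. Pads are 22 mm wide; open, the fingers measure 114 mm over their backs; the gripper's body (76 mm by 85 mm) begins 54 mm behind the grasp point. The pads swing forward as they close: fully open they stand 13 mm farther back than shut.
Start: joints at [1.006, 0.527, 1.433, -0, 1.181, -0.178], TCP at [0.236, 0.579, 0.231] pointing down, gripper open.
Joint ranges: [-3.08, 3.08], [-0.75, 2.2], [0.22, 2.44], [-1.43, 4.57], [0, 2.65], [-2.85, 2.85]. Speed limits (rad/s): [2.79, 2.79, 3.14, 3.14, 3.14, 3.14].

## Interface

Orientations are given as a unit quaternion [x, y, z, w].
In Python, from station import manip gives the robot as it stands.
- The arm moves only by the tool send_rows, never from a script. Its argument "steps" is a list that holds one entry, the list of rows, each a list of 5 numbers: the closure, from 0 (fully open) to 1 (shut), then the shift along the world's x, y, z in m, then the turn about the world's z in rad. A call has 1 to 8 rows; each row is the pose to reach, as a shift and turn from the pose commanded when the call began; what a row does not reach only later rows make up. A row lasts 1/8 s, in which the tool goes at most 62.5 mm and 10.7 degrees, less where a joint would pass 70% of its speed; a pose out of reach is approached as far as the arm can. A call with a gripper value outside its range is refused whole. The fingers move at their own pace and stop on an object; "grip_force" is the grip in N (left out, the last holds). Time passes only in rows, so rows that repeat a pose let the fingers close. It gives the time, the measured TCP pose, the force and the opening at its end, in the units of the state.
- manip.sense(): the state, without advancing time (a new reading comes with each control period).
- manip.snapshot(name): name is "scene" or "side" or "wrist"; returns the picture (420x560x3 uint8, red, green, blue); there is no depth.
- manip.camera_params(name): a dict with "fx", "fy", "cx", "cy" (pixels), "T" (4x4, takes a point from camera to world coordinates); the wrist camera has in their place "tool_from_camera" (4x4, takes a point from camera to tool coordinates, whose origin is the TCP and whose axes are the tool frame's). Camera axes: x right, y down, z forward; pixel columns grow to the right and rows downward; lengths in m; the calibration is good to about 2 mm. A picture is of the moment at which its call begins: read the wrist's pose just before it. camera_params takes no time and is no camera call.
- manip.sign_off(): hands the job in, once; it reports no verdict.
The state is a dict: "t": time; "q": joint angles; "qd": joint speeds; "tau": joint torques, N m; "tcp_pos": TCP position; "tool_rot": TCP orientation; "force": force on the tool from outside, world axes, zero at the start; "ft_torque": the same for the moment, N m; "finger_gap": opening from 0.0 (shut) to 1.0 (fully open).
Only numpy, scipy, OpenCV 4.12 (cv2) and the standard library are available. Lean on these libraries where they do the work, as an engineer would, in place of code of your own. Each camera call takes 0.05 s, during which the arm holds its last target.

## Task

The glue in the model facade panel has set: take the pile that pressed it apart from the top down, one thing at a time. Set the small steel weight on the yellow plate, then the large steel weight on the blue plate, then the cork sanding block on the red plate, and last the panel on the green plate, each lying flat, centred in the outline drawn there and lined up with it. Leave the glue bottle and the pin tub where they are.

Things in the scene. Friction and masses are not known exactly. Their poses are not given: they have to be found in the camera images.
- small_weight_center (a point): the small ground steel weight, a block 25 x 40 mm and 25 mm high with a small dark dot on top, about 0.19 kg; at the start the top of the pile, lying across the large weight. The point is its centre, half-way up. y runs along its long side, x along its width, z up.
- large_weight_center (a point): the large ground steel weight, a block 30 x 50 mm and 30 mm high, about 0.35 kg; at the start it lies lengthwise on the sanding block, under the small weight. The point is its centre, half-way up. y runs along its long side, x along its width, z up.
- block_center (a point): the cork-brown sanding block, 33 x 90 mm and 25 mm high, about 0.08 kg; at the start it lies lengthwise on the panel, under the large weight. The point is its centre, half-way up (12.5 mm over its underside). y runs along its long side, x along its width, z up.
- panel_center (a point): the facade panel, a rigid plate 56 x 110 mm and 10 mm thick with a wooden core, a white face and rows of grey windows along both long edges, about 0.06 kg; the bottom of the pile, lying lengthwise on a fixed cork-topped press board, 76 x 126 mm, whose top is 15 mm above the bench. The point is its centre, half-way up. Nothing is stuck together. y runs along its long side, x along its width, z up.
- yellow_plate_top (a point): a flat yellow plastic plate, 70 x 86 mm and 8 mm thick, fixed; its flat top lies 15 mm above the bench wherever it is. The black outline drawn on it shows where the small weight (25 x 40 mm) belongs. The point is the centre of the plate's top and of the outline; y runs along the long side of plate and outline, z up. It stands at a new place in every start.
- blue_plate_top (a point): a flat blue plastic plate, 74 x 96 mm and 8 mm thick, fixed; its flat top lies 15 mm above the bench wherever it is. The white outline drawn on it shows where the large weight (30 x 50 mm) belongs. The point is the centre of the plate's top and of the outline; y runs along the long side of plate and outline, z up. It stands at a new place in every start.
- red_plate_top (a point): a flat red plastic plate, 74 x 120 mm and 8 mm thick, fixed; its flat top lies 15 mm above the bench wherever it is. The white outline drawn on it shows where the sanding block (33 x 90 mm) belongs. The point is the centre of the plate's top and of the outline; y runs along the long side of plate and outline, z up. It stands at a new place in every start.
- green_plate_top (a point): a flat green plastic plate, 76 x 126 mm and 8 mm thick, fixed; its flat top lies 15 mm above the bench wherever it is. The white outline drawn on it shows where the panel (56 x 110 mm) belongs. The point is the centre of the plate's top and of the outline; y runs along the long side of plate and outline, z up. It stands at a new place in every start.
- glue_bottle: a small standing glue bottle, white with a yellow band, 34 mm wide and 92 mm high, loose; a bystander at the left of the work. The point is the centre of its underside; z up.
- pin_tub: a clear round tub of coloured map pins, 52 mm wide and 18 mm high, loose; a bystander at the left of the work. The point is the centre of its underside; z up.
Not all that is in view belongs to the job. Leave any orange or purple look-alike of the part that bears small_weight_center alone.

How it is judged:
By the outcome, as a careful person would: the job done as asked, in the order asked, and still so for the second after the job is handed in, with the robot touching nothing.
It also fails if it takes over 112 s, if anything falls off the work surface, if the arm or the gripper's body presses on something with over 40 N, if the wrist force passes 120 N, or if a joint passes its speed limit or range.

## Working session

There is one attempt and no reset: what is moved stays moved. The work goes in short steps, Python scripts to look and compute and a tool call to move; the robot and the scene stay as the last step left them, time stands still between calls to the robot, and variables do not carry over. Pictures are saved under pics/ and viewed, and the job is handed in when it is done.

Besides the shell and the picture viewer there is one more tool, called after ">>>" in YAML: its name, and indented under it one key for each argument. send_rows: Moves the arm, as the interface text tells. Its arguments: {"type":"object","properties":{"steps":{"type":"array","items":{"type":"array","items":{"type":"array","items":{"type":"number"}}}},"grip_force":{"type":"number"}},"required":["steps"]}

```bash
mkdir -p pics; ls
cat > h.py <<'E'
import numpy as np,cv2
from station import manip
def snap(n,f):
    s=manip.sense(); im=manip.snapshot(n); cv2.imwrite(f'pics/{f}.png',cv2.cvtColor(np.asarray(im),cv2.COLOR_RGB2BGR)); np.save(f'pics/{f}.npy',im)
    return s,im
E
python3 - <<'E'
from h import *
s=manip.sense();print(s)
for n in("scene","side","wrist"):
    snap(n,n+"0");p=manip.camera_params(n);print(n,p)
E
```

```text
pics
{'t': 0.0, 'q': array([ 1.00551229e+00,  5.28485533e-01,  1.43387980e+00,  1.74818753e-05,
        1.18141988e+00, -1.78478223e-01]), 'qd': array([-1.13894937e-03,  5.30709678e-04,  9.83063473e-04,  1.05926906e-03,
        1.67555098e-03, -6.28847700e-05]), 'tau': array([ 1.05943579e-04, -4.42343223e+01, -1.78030032e+01, -2.51954498e-05,
        8.45043047e-03, -6.63596325e-06]), 'tcp_pos': array([0.23533936, 0.57823328, 0.23032889]), 'tool_rot': array([-0.39488228,  0.58749078,  0.39426976,  0.58606649]), 'force': array([ 0.56915633, -0.14865142,  1.1212415 ]), 'ft_torque': array([ 0.02282169, -0.02259012,  0.00101836]), 'finger_gap': 0.9960841003327798}
scene {'fx': 424.0341901929999, 'fy': 424.0341901929999, 'cx': 277.818837807679, 'cy': 205.6314072204998, 'T': array([[-0.72955717, -0.34142831,  0.59259855, -0.10815691],
       [-0.68352831,  0.39331754, -0.61489053,  0.9520968 ],
       [-0.02313837, -0.85365568, -0.52032355,  0.63026657],
       [ 0.        ,  0.        ,  0.        ,  1.        ]])}
side {'fx': 424.52016165666856, 'fy': 424.52016165666856, 'cx': 274.59200507332923, 'cy': 207.62316395120288, 'T': array([[-0.99107627, -0.08291993,  0.10436525,  0.42400962],
       [-0.13316229,  0.58084454, -0.80304883,  1.24471659],
       [ 0.00596876, -0.80978016, -0.58670305,  0.78005333],
       [ 0.        ,  0.        ,  0.        ,  1.        ]])}
wrist {'fx': 309.0641270757988, 'fy': 309.0641270757988, 'cx': 281.68818122497333, 'cy': 214.02530666138762, 'tool_from_camera': array([[ 4.89868473e-04, -3.10588520e-01,  9.50544334e-01,
        -1.43752665e-01],
       [-4.85056453e-04, -9.50544410e-01, -3.10588294e-01,
         7.96013061e-02],
       [ 9.99999762e-01, -3.08920249e-04, -6.16294704e-04,
        -1.11373585e-03],
       [ 0.00000000e+00,  0.00000000e+00,  0.00000000e+00,
         1.00000000e+00]])}
```

View pics/scene0.png

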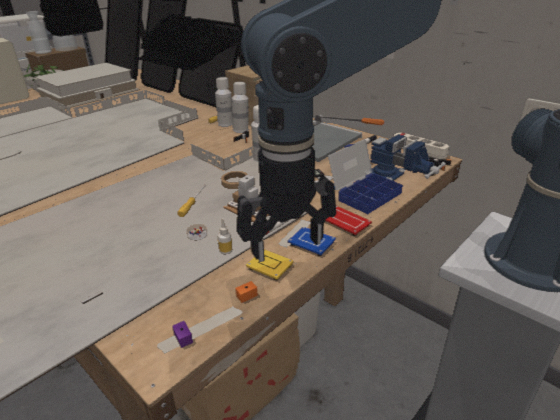

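View pics/side0.png

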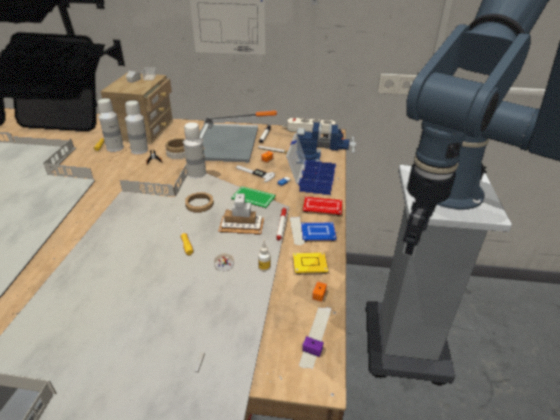

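View pics/wrist0.png

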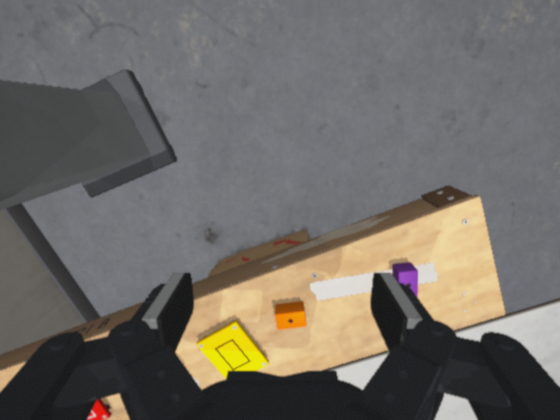

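The side view shows every item: yellow plate (311,263), blue (319,231), red (323,206), green (253,197), and the pile at about (241,213). I'll compute rough positions from it.

```bash
cat >> h.py <<'E'
from scipy.spatial.transform import Rotation as R
def camT(n,s=None):
    p=manip.camera_params(n)
    if n!='wrist': return p,np.array(p['T'])
    s=s or manip.sense(); T=np.eye(4);T[:3,:3]=R.from_quat(s['tool_rot']).as_matrix();T[:3,3]=s['tcp_pos']
    return p,T@np.array(p['tool_from_camera'])
def pix2w(p,T,uv,z):
    uv=np.atleast_2d(np.array(uv,float)); d=np.c_[(uv[:,0]-p['cx'])/p['fx'],(uv[:,1]-p['cy'])/p['fy'],np.ones(len(uv))]@T[:3,:3].T
    o=T[:3,3]; k=(z-o[2])/d[:,2]; return o+d*k[:,None]
def w2pix(p,T,X):
    X=np.atleast_2d(X); c=(X-T[:3,3])@T[:3,:3]
    return np.c_[c[:,0]/c[:,2]*p['fx']+p['cx'],c[:,1]/c[:,2]*p['fy']+p['cy']]
E
python3 - <<'E'
from h import *
p,T=camT('side')
for n,uv,z in [('yel',(311,263),.015),('blue',(319,231),.015),('red',(323,206),.015),('green',(253,197),.015),('panel',(242,226),.02),('smalltop',(240,198),.11),('bottle',(264,268),0),('tub',(224,264),0.01),('bluebox',(318,182),.02)]: print(n,pix2w(p,T,uv,z).round(3))
s=manip.sense();print(R.from_quat(s['tool_rot']).as_matrix().round(3))
im=cv2.imread('pics/side0.png')[150:310,170:370];cv2.imwrite('pics/sidez.png',cv2.resize(im,None,fx=4,fy=3.75,interpolation=cv2.INTER_CUBIC))
E
```

```text
yel [[0.433 0.428 0.015]]
blue [[0.419 0.292 0.015]]
red [[0.413 0.168 0.015]]
green [[0.636 0.15  0.015]]
panel [[0.64  0.307 0.02 ]]
smalltop [[0.644 0.296 0.11 ]]
bottle [[0.554 0.448 0.   ]]
tub [[0.658 0.458 0.01 ]]
bluebox [[0.435 0.04  0.02 ]]
[[-0.001 -0.926  0.377]
 [-0.001  0.377  0.926]
 [-1.     0.    -0.002]]
```

View pics/sidez.png

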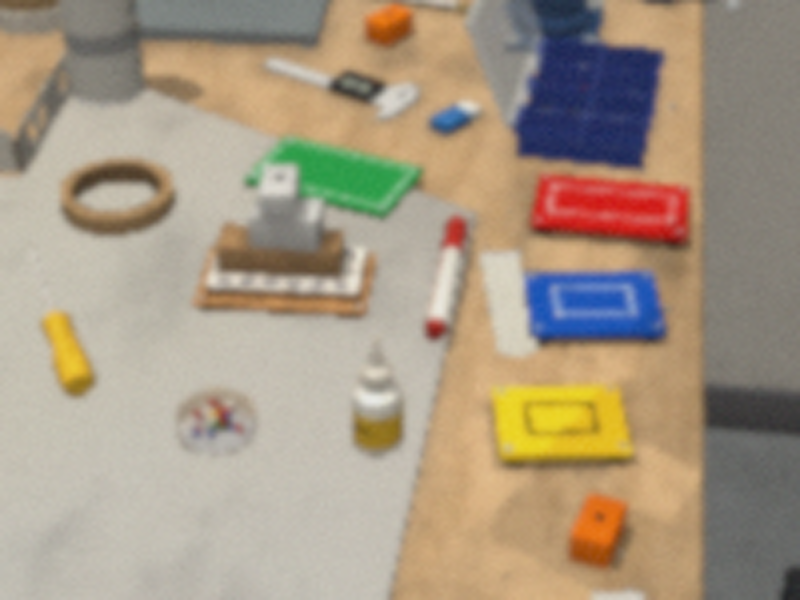

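The zoom shows the pile's long side running roughly along world x, with the small weight lying across it. The plates have similar orientations. Next I'll survey from above with the wrist camera.

>>> send_rows:
  steps:
    - [[0,0.05,-0.05,0.05,0.1],[0,0.1,-0.09,0.08,0.2],[0,0.15,-0.13,0.1,0.3],[0,0.2,-0.17,0.12,0.38],[0,0.24,-0.21,0.12,0.38],[0,0.265,-0.25,0.12,0.38],[0,0.265,-0.25,0.12,0.38],[0,0.265,-0.25,0.12,0.38]]

```text
t: 1.15
tcp_pos: [0.501, 0.3281, 0.3509]
tool_rot: [-0.497, 0.503, 0.498, 0.502]
force: [-0.4, 0.2, 1.3]
finger_gap: 1.0
```

Run:
```python
from h import *
s,im=snap("wrist","w1");print(s['t'],s['tcp_pos'],s['tool_rot'],s['force']);snap("scene","s1")
print(R.from_quat(s['tool_rot']).as_matrix().round(3))
```

```text
1.15 [0.50097073 0.3281174  0.35085993] [-0.49735876  0.5025184   0.49809913  0.50200276] [-0.38329467  0.19011413  1.28178626]
[[-0.001 -1.     0.009]
 [ 0.     0.009  1.   ]
 [-1.     0.001  0.   ]]
```

View pics/w1.png

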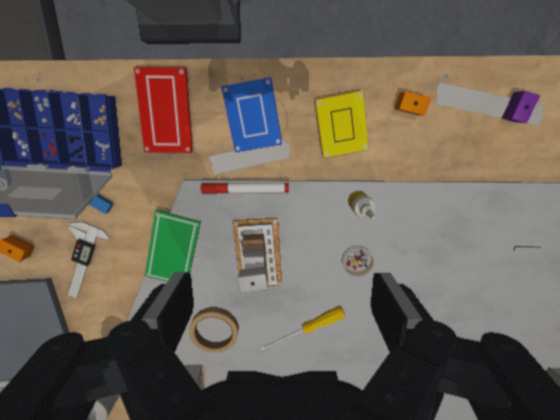

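The overview shows all four plates. Red is at (164,110), blue (252,115), yellow (342,124) and green (174,247). The pile is at (257,255), bottle at (363,205) and tub at (357,260). Next I'll fit the plates metrically.

```bash
cat >> h.py <<'E'
SZ={'yellow':(.070,.086),'blue':(.074,.096),'red':(.074,.120),'green':(.076,.126)}
OUT={'yellow':(.025,.040),'blue':(.030,.050),'red':(.033,.090),'green':(.056,.110)}
def cmask(im,c):
    h=cv2.cvtColor(np.asarray(im),cv2.COLOR_RGB2HSV);H,S,V=cv2.split(h)
    r={'yellow':(24,34),'blue':(100,117),'red':(0,6),'green':(55,80)}[c]
    m=(H>=r[0])&(H<=r[1])
    if c=='red': m|=H>=174
    return (m&(S>140)&(V>60)).astype(np.uint8)
def warp(im,p,T,c0,z,half,res=.0005):
    n=int(2*half/res)+1; g=(np.arange(n)*res-half)
    X,Y=np.meshgrid(c0[0]+g,c0[1]+g,indexing='ij')  # row->x, col->y
    uv=w2pix(p,T,np.c_[X.ravel(),Y.ravel(),np.full(X.size,z)]).astype(np.float32)
    return cv2.remap(np.asarray(im),uv[:,0].reshape(n,n),uv[:,1].reshape(n,n),cv2.INTER_CUBIC)
def rect(mask,c0,half,res=.0005):
    cs,_=cv2.findContours(mask,cv2.RETR_EXTERNAL,cv2.CHAIN_APPROX_NONE)
    k=max(cs,key=cv2.contourArea); k=cv2.convexHull(k)
    (cx,cy),(w,h),a=cv2.minAreaRect(k)   # cx=col->y, cy=row->x
    b=cv2.boxPoints(((cx,cy),(w,h),a)); e=b[1]-b[0]; f=b[2]-b[1]
    if np.linalg.norm(f)>np.linalg.norm(e): e,f=f,e
    ang=np.degrees(np.arctan2(e[0],e[1]))  # long axis dir angle in world (x=row,y=col)
    ang=(ang)%180
    return np.array([c0[0]-half+cy*res,c0[1]-half+cx*res]),np.linalg.norm(e)*res,np.linalg.norm(f)*res,ang
def plate(im,p,T,c,c0,half=.09,show=None):
    w=warp(im,p,T,c0,.015,half)
    m=cv2.morphologyEx(cmask(w,c),cv2.MORPH_OPEN,np.ones((5,5)))
    m=cv2.morphologyEx(m,cv2.MORPH_CLOSE,np.ones((9,9)))
    if show: cv2.imwrite(f'pics/{show}.png',cv2.cvtColor(w,cv2.COLOR_RGB2BGR))
    r=rect(m,c0,half)
    # outline: fill plate, look inside for non-colour
    k=max(cv2.findContours(m,cv2.RETR_EXTERNAL,cv2.CHAIN_APPROX_NONE)[0],key=cv2.contourArea)
    f=np.zeros_like(m);cv2.drawContours(f,[k],-1,1,-1);f=cv2.erode(f,np.ones((15,15)))
    hsv=cv2.cvtColor(w,cv2.COLOR_RGB2HSV)
    if c=='yellow': o=(hsv[...,2]<0.6*np.median(hsv[...,2][f>0]))
    else: o=(hsv[...,1]<0.65*np.median(hsv[...,1][f>0]))
    o=(o&(f>0)).astype(np.uint8)
    n,l,st,_=cv2.connectedComponentsWithStats(o)
    q=None
    if n>1:
        i=1+np.argmax(st[1:,2]*st[1:,3]); q=rect((l==i).astype(np.uint8),c0,half)
    return r,q
E
python3 - <<'E'
from h import *
im=np.load('pics/w1.npy');p,T=camT('wrist')
for c,uv in dict(yellow=(342,124),blue=(252,115),red=(164,110),green=(174,247)).items():
    c0=pix2w(p,T,uv,.015)[0,:2]
    for r in plate(im,p,T,c,c0,show='p_'+c): print(c,r and [np.round(x,4) for x in r])
for z,uv in ((.110,(254,282)),(.02,(257,252))): print(pix2w(p,T,uv,z))
w=warp(im,p,T,(.63,.3),.025,.1);cv2.imwrite('pics/pile1.png',cv2.cvtColor(w,cv2.COLOR_RGB2BGR))
E
```

```text
yellow [array([0.4362, 0.4191]), np.float32(0.086), np.float32(0.0703), np.float32(10.3048)]
yellow [array([0.4132, 0.4296]), np.float32(0.0018), np.float32(0.0007), np.float32(45.0)]
blue [array([0.4223, 0.2854]), np.float32(0.0933), np.float32(0.0713), np.float32(9.3021)]
blue [array([0.4223, 0.2851]), np.float32(0.0589), np.float32(0.0385), np.float32(8.9726)]
red [array([0.4152, 0.1555]), np.float32(0.1197), np.float32(0.0744), np.float32(178.884)]
red [array([0.4154, 0.1543]), np.float32(0.099), np.float32(0.0418), np.float32(178.9646)]
green [array([0.6381, 0.14  ]), np.float32(0.1079), np.float32(0.0544), np.float32(164.1343)]
green None
[[0.64527689 0.28865472 0.11      ]]
[[0.64091317 0.28617623 0.02      ]]
```

View pics/pile1.png

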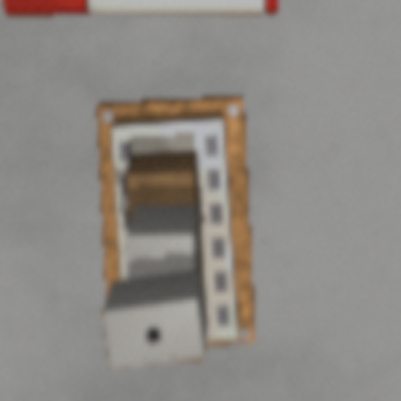

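View pics/p_yellow.png

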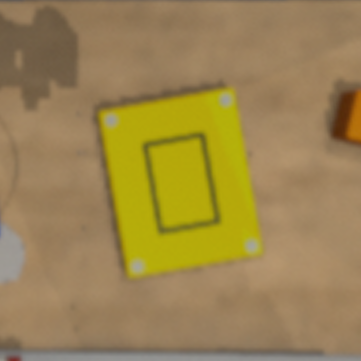

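Plate sizes fit within about 1 mm (yellow 10.3°, blue 9.2°, red 178.9°). The pile's axis is at about 4°, and the small weight lies across it. Now a closer look at the pile.

>>> send_rows:
  steps:
    - [[0,0.05,-0.02,-0.05,0.06],[0,0.1,-0.04,-0.1,0.09],[0,0.1,-0.04,-0.13,0.09],[0,0.1,-0.04,-0.13,0.09]]

```text
t: 1.75
tcp_pos: [0.5975, 0.2892, 0.2166]
tool_rot: [-0.519, 0.482, 0.523, 0.475]
force: [-1.3, 0.2, 0.3]
finger_gap: 0.996
```

Run:
```python
from h import *
s,im=snap("wrist","w2");print(s['t'],s['tcp_pos'],s['finger_gap'])
p,T=camT('wrist',s)
w=warp(im,p,T,(.645,.289),.105,.05,.00025);cv2.imwrite('pics/small2.png',cv2.cvtColor(w,cv2.COLOR_RGB2BGR))
w=warp(im,p,T,(.62,.145),.015,.1,.0005);cv2.imwrite('pics/green2.png',cv2.cvtColor(w,cv2.COLOR_RGB2BGR))
for r in plate(im,p,T,'green',(.62,.145)): print(r and [np.round(x,4) for x in r])
```

```text
1.75 [0.59752871 0.28923964 0.21657146] 0.996207252942218
[array([0.64  , 0.1383]), np.float32(0.1098), np.float32(0.0739), np.float32(163.7726)]
[array([0.6317, 0.1087]), np.float32(0.0931), np.float32(0.0038), np.float32(163.6861)]
```

View pics/small2.png

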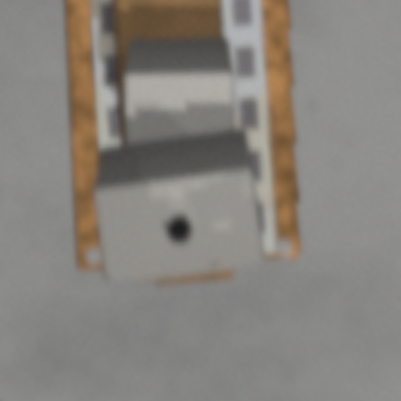

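View pics/w2.png

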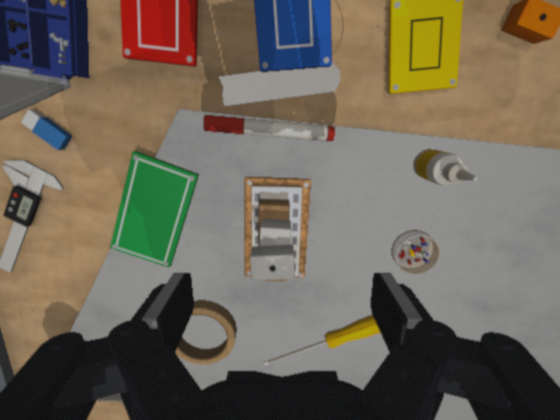

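The small weight's top at z=0.105 measures about 38.9×24 mm, centred near (0.650, 0.284), with its long axis at about 97.7°. I'll move above it and re-measure at rest.

>>> send_rows:
  steps:
    - [[0,0.03,-0.003,-0.03,0.055],[0,0.049,-0.005,-0.06,0.055],[0,0.049,-0.005,-0.06,0.055],[0,0.049,-0.005,-0.06,0.055],[0,0.049,-0.005,-0.06,0.055]]

```text
t: 2.42
tcp_pos: [0.6498, 0.285, 0.1641]
tool_rot: [0.534, -0.463, -0.533, -0.465]
force: [0.1, 0.8, -0.5]
finger_gap: 1.001
```

Run:
```python
from h import *
s,im=snap("wrist","w3");print(s['t'],s['tcp_pos'],s['finger_gap'])
M=R.from_quat(s['tool_rot']).as_matrix();print('jaw',np.degrees(np.arctan2(M[1,2],M[0,2])))
p,T=camT('wrist',s)
print(w2pix(p,T,s['tcp_pos']))
w=warp(im,p,T,(.65,.284),.105,.04,.0002);cv2.imwrite('pics/small3.png',cv2.cvtColor(w,cv2.COLOR_RGB2BGR))
for r in plate(im,p,T,'green',(.635,.14)): print(r and [np.round(x,4) for x in r])
```

```text
2.425 [0.6497544  0.2849582  0.16413846] 1.001322771861707
jaw 97.9889217692011
[[283.79302144 274.46981351]]
[array([0.6364, 0.1394]), np.float32(0.1201), np.float32(0.0747), np.float32(163.7398)]
[array([0.6351, 0.145 ]), np.float32(0.1054), np.float32(0.0553), np.float32(163.355)]
```

View pics/small3.png

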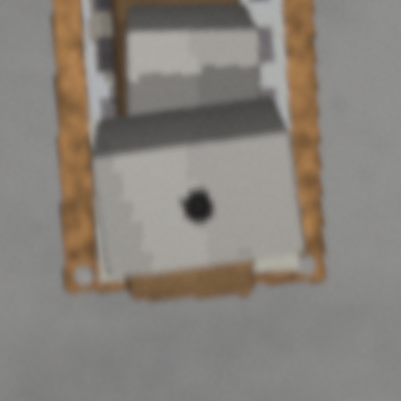

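View pics/w3.png

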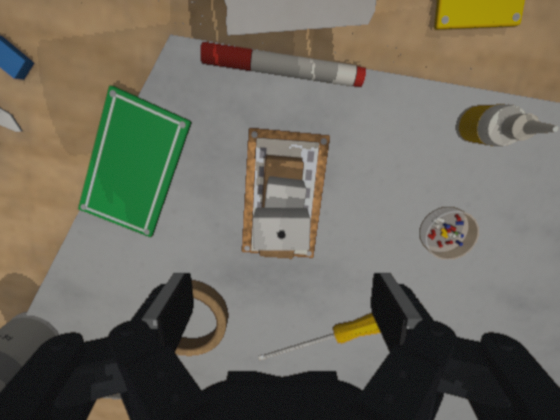

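The small weight is confirmed at (0.651, 0.2835), long axis 97.6° (39.1 mm long), with the jaws at about 97.8°. I'll descend and grip it.

>>> send_rows:
  steps:
    - [[0,0.001,-0.0005,-0.05,0],[0,0.001,-0.0005,-0.075,0],[0,0.001,-0.0005,-0.089,0],[0,0.001,-0.0005,-0.089,0],[0.5,0.001,-0.0005,-0.089,0],[1,0.001,-0.0005,-0.089,0],[1,0.001,-0.0005,-0.089,0],[1,0.001,-0.0005,-0.089,0]]
  grip_force: 35

```text
t: 3.48
tcp_pos: [0.6516, 0.2838, 0.0737]
tool_rot: [0.534, -0.463, -0.533, -0.465]
force: [0.1, 1.8, 4.9]
finger_gap: 0.467
```

Run:
```python
from h import *
s,im=snap("side","d4");print(s['t'],s['tcp_pos'],s['finger_gap'],s['force'])
cv2.imwrite('pics/d4z.png',cv2.cvtColor(cv2.resize(im[140:260,170:330],None,fx=5,fy=5,interpolation=cv2.INTER_CUBIC),cv2.COLOR_RGB2BGR))
```

```text
3.475 [0.65155016 0.28380144 0.0736918 ] 0.4666375537285863 [0.09760615 1.77948697 4.94314666]
```

View pics/d4z.png

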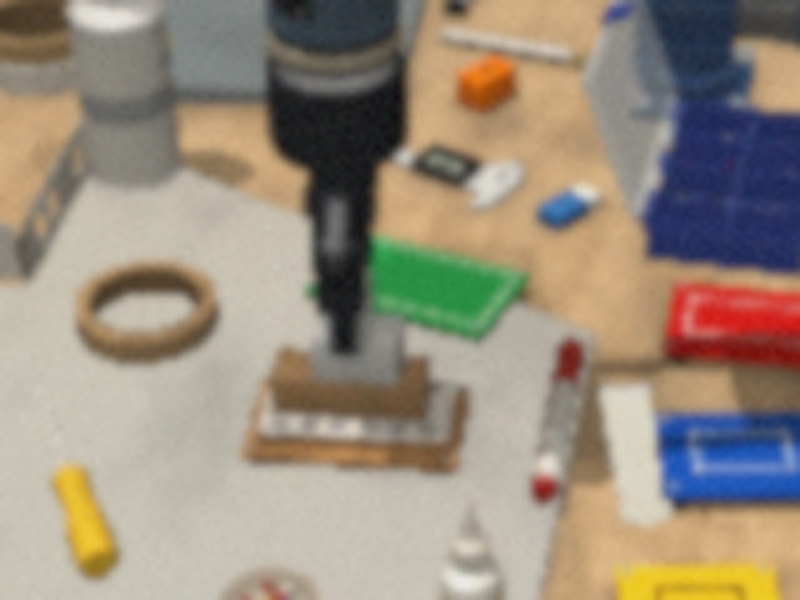

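Run:
```python
from h import *
p,T=camT('side')
for z in (.07,.073,.076,.079,.082,.085,.09): print(z,((w2pix(p,T,[.648,.2835+.026,z])-[170,140])*5).round(1), ((w2pix(p,T,[.651,.2835+.0195,z])-[170,140])*5).round(1))
im=np.load('pics/d4.npy')[185:225,215:265]
cv2.imwrite('pics/d4zz.png',cv2.cvtColor(cv2.resize(im,None,fx=15,fy=15,interpolation=cv2.INTER_CUBIC),cv2.COLOR_RGB2BGR))
```

```text
0.07 [[341.7 361.6]] [[338.8 354.4]]
0.073 [[341.5 357.3]] [[338.6 350.1]]
0.076 [[341.2 353. ]] [[338.3 345.8]]
0.079 [[341.  348.7]] [[338.1 341.5]]
0.082 [[340.8 344.4]] [[337.9 337.1]]
0.085 [[340.5 340. ]] [[337.6 332.8]]
0.09 [[340.1 332.7]] [[337.2 325.5]]
```

View pics/d4zz.png

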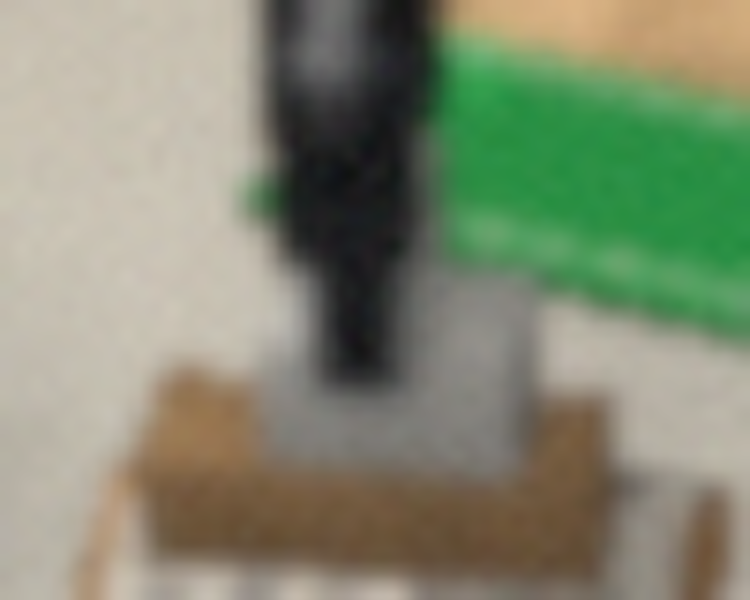

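The fingertip sits at z≈0.076, about 4 mm below the weight's underside, which is too low for setting it on the plate. I'll open slightly, rise 8 mm, grip again and lift.

>>> send_rows:
  steps:
    - [[0.3,0,0,0,0],[0.3,0,0,0,0],[0.3,0,0,0.009,0],[0.3,0,0,0.009,0],[1,0,0,0.009,0],[1,0,0,0.009,0],[1,0,0,0.009,0],[1,0,0,0.009,0]]
  grip_force: 35

```text
t: 4.53
tcp_pos: [0.6509, 0.2835, 0.0816]
tool_rot: [0.533, -0.464, -0.533, -0.464]
force: [-0.4, 0.8, 2.2]
finger_gap: 0.458
```

>>> send_rows:
  steps:
    - [[1,0,0,0.01,0],[1,0,0,0.03,0],[1,0,0,0.07,0],[1,0,0,0.07,0]]

```text
t: 5.03
tcp_pos: [0.6539, 0.2841, 0.1567]
tool_rot: [0.535, -0.461, -0.531, -0.467]
force: [0.3, -0.2, -1.4]
finger_gap: 0.464
```

Run:
```python
from h import *
s,im=snap("wrist","w5");print(s['t'],s['tcp_pos'],s['finger_gap'],s['force'])
M=R.from_quat(s['tool_rot']).as_matrix();print('jaw',np.degrees(np.arctan2(M[1,2],M[0,2])))
```

```text
5.025 [0.65391149 0.28409837 0.1567345 ] 0.4639706348084918 [ 0.31717941 -0.20931404 -1.42596818]
jaw 97.92266148624208
```

View pics/w5.png

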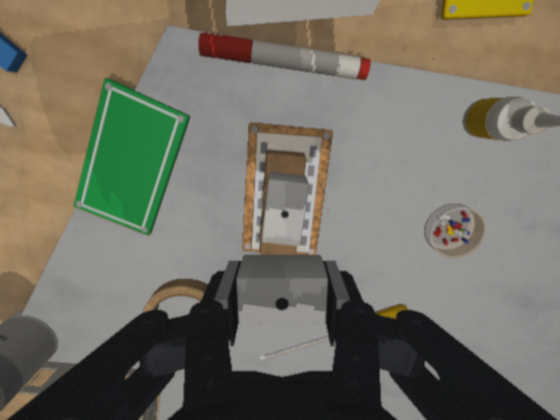

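The small weight is held (gap 0.464, about 39 mm). I'll turn −87° and go near the yellow plate, stopping 40 mm short so the outline stays visible.

>>> send_rows:
  steps:
    - [[1,-0.03,0.01,0.0,-0.18],[1,-0.06,0.03,0.0,-0.36],[1,-0.09,0.045,0.0,-0.54],[1,-0.12,0.06,0,-0.72],[1,-0.15,0.075,0,-0.9],[1,-0.18,0.09,0,-1.08],[1,-0.2,0.09,0,-1.26],[1,-0.208,0.0955,0,-1.44]]

```text
t: 6.08
tcp_pos: [0.4399, 0.3782, 0.1502]
tool_rot: [-0.094, 0.702, 0.092, 0.7]
force: [1.1, -0.5, -0.6]
finger_gap: 0.46
```

>>> send_rows:
  steps:
    - [[1,0,0,0,-0.087],[1,0,0,0,-0.087],[1,0,0,0,-0.087],[1,0,0,0,-0.087]]

```text
t: 6.58
tcp_pos: [0.4427, 0.3786, 0.1511]
tool_rot: [-0.064, 0.704, 0.064, 0.704]
force: [0.0, -0.2, -2.0]
finger_gap: 0.462
```

```bash
cat >> h.py <<'E'
def st(s):
    M=R.from_quat(s['tool_rot']).as_matrix();print('t',round(s['t'],2),'tcp',s['tcp_pos'].round(4),'jaw',np.degrees(np.arctan2(M[1,2],M[0,2])).round(2),'gap',round(s['finger_gap'],3),'F',s['force'].round(1),'q6',s['q'][5].round(2))
def sw(n,w): cv2.imwrite(f'pics/{n}.png',cv2.cvtColor(w,cv2.COLOR_RGB2BGR))
E
python3 - <<'E'
from h import *
s,im=snap("wrist","w6");st(s);p,T=camT('wrist',s)
for r in plate(im,p,T,'yellow',(.436,.419),show='y6'): print(r and [np.round(x,4) for x in r])
z=s['tcp_pos'][2]+.0235; sw('held6',warp(im,p,T,s['tcp_pos'],z,.04,.0002))
E
```

```text
t 6.58 tcp [0.4427 0.3786 0.1511] jaw 10.45 gap 0.462 F [ 0.  -0.2 -2. ] q6 0.33
[array([0.4384, 0.4177]), np.float32(0.0853), np.float32(0.069), np.float32(9.9777)]
[array([0.4385, 0.4174]), np.float32(0.0457), np.float32(0.0307), np.float32(9.9506)]
```

View pics/w6.png

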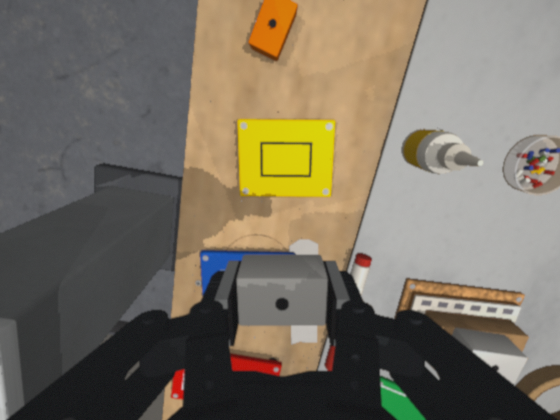

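View pics/y6.png

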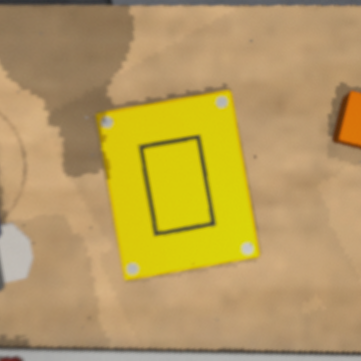

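View pics/held6.png

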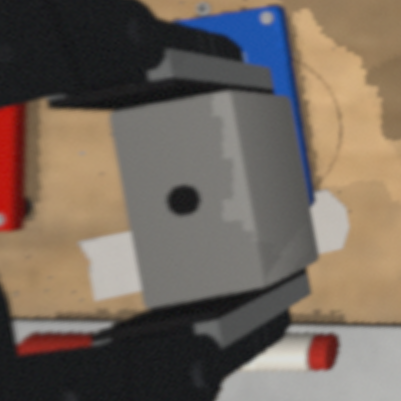

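From this second viewpoint the yellow plate's centre fits at (0.4385, 0.4174), against (0.4362, 0.4191) from the survey. That's a camera bias of about 2 mm. I'll hover low so the weight and the outline can be compared in one image.

>>> send_rows:
  steps:
    - [[1,-0.0055,0.0395,-0.03,0],[1,-0.0055,0.0395,-0.08,0],[1,-0.0055,0.0395,-0.12,0],[1,-0.0055,0.0395,-0.122,0],[1,-0.0055,0.0395,-0.122,0],[1,-0.0055,0.0395,-0.122,0]]

```text
t: 7.38
tcp_pos: [0.4387, 0.4192, 0.0314]
tool_rot: [-0.064, 0.703, 0.065, 0.705]
force: [1.0, -0.4, -1.5]
finger_gap: 0.458
```

Run:
```python
from h import *
s,im=snap("wrist","w7");st(s);p,T=camT('wrist',s)
for r in plate(im,p,T,'yellow',(.4375,.4185)): print(r and [np.round(x,4) for x in r])
sw('y7',cv2.resize(warp(im,p,T,(.4375,.4185),.015,.06,.0002),(700,600))[:, :])
```

```text
t 7.38 tcp [0.4387 0.4192 0.0314] jaw 10.42 gap 0.458 F [ 1.  -0.4 -1.5] q6 0.4
[array([0.4361, 0.4307]), np.float32(0.0848), np.float32(0.045), np.float32(10.1247)]
[array([0.4364, 0.4291]), np.float32(0.0469), np.float32(0.0071), np.float32(8.4034)]
```

View pics/y7.png

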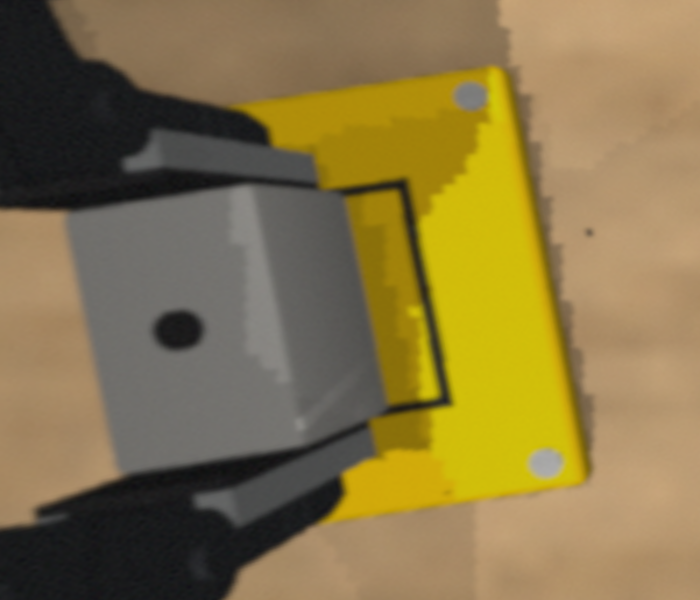

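View pics/w7.png

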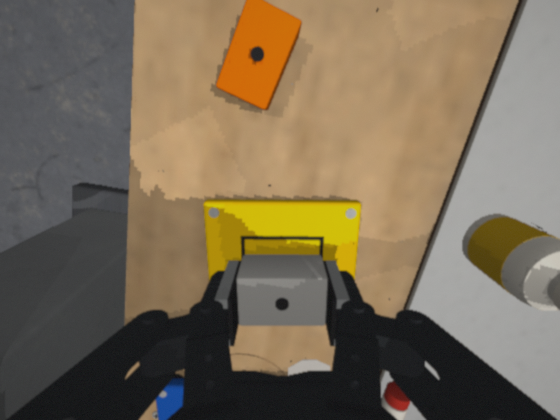

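Run:
```python
from h import *
s=manip.sense();p,T=camT('wrist',s);st(s)
def W(c,r): return np.array([.4375-.06+r*.0002*601/600,.4185-.06+c*.0002*601/700,.015])
a=np.radians(10.2);tz=np.array([np.cos(a),np.sin(a)]);ty=np.array([-np.sin(a),np.cos(a)])
b=np.array([W(345,192),W(385,410)]);uv=w2pix(p,T,b)
for zb in (.028,.030,.032):
    B=pix2w(p,T,uv,zb)[:,:2];m=B.mean(0)
    print(zb,'len',np.linalg.norm(B[1]-B[0])*1e3,'centre',m-ty*.0125)
o=np.array([W(405,180),W(450,403)])[:,:2];print('outl',np.linalg.norm(o[1]-o[0]),o.mean(0)-ty*.0153)
```

```text
t 7.42 tcp [0.4386 0.419  0.0314] jaw 10.42 gap 0.461 F [-0.6  0.5 -0.5] q6 0.4
0.028 len 40.62289882330557 centre [0.43883979 0.41494672]
0.03 len 40.07111542408963 centre [0.43865916 0.4158811 ]
0.032 len 39.51933202487383 centre [0.43847853 0.41681547]
outl 0.04533767523277384 [0.43860656 0.41684966]
```

In the same image the weight is centred along the jaw axis and about 1 mm short in y. I'll shift +1 mm and lower it.

>>> send_rows:
  steps:
    - [[1,0,0.001,-0.007,0],[1,0,0.001,-0.012,0],[1,0,0.001,-0.0145,0],[1,0,0.001,-0.0145,0]]

```text
t: 7.92
tcp_pos: [0.437, 0.4192, 0.015]
tool_rot: [-0.064, 0.704, 0.064, 0.704]
force: [-1.0, -0.7, 3.2]
finger_gap: 0.46
```

>>> send_rows:
  steps:
    - [[1,0,0,-0.001,0],[1,0,0,-0.001,0],[1,0,0,-0.001,0]]

```text
t: 8.3
tcp_pos: [0.4369, 0.4192, 0.015]
tool_rot: [-0.064, 0.704, 0.064, 0.704]
force: [-2.2, -2.1, 8.9]
finger_gap: 0.462
```

>>> send_rows:
  steps:
    - [[0.4,0,0,0.001,0],[0.1,0,0,0.001,0],[0,0,0,0.001,0],[0,0,0,0.03,0],[0,0,-0.03,0.08,0],[0,0.0,-0.05,0.1,0],[0,0.0,-0.05,0.1,0],[0,0,-0.05,0.1,0]]

```text
t: 9.3
tcp_pos: [0.437, 0.3696, 0.113]
tool_rot: [-0.064, 0.704, 0.064, 0.704]
force: [0.4, 0.6, -0.5]
finger_gap: 1.0
```

Run:
```python
from h import *
s,im=snap("wrist","w8");st(s);p,T=camT('wrist',s)
for r in plate(im,p,T,'yellow',(.4375,.4185)): print(r and [np.round(x,4) for x in r])
sw('y8',cv2.resize(warp(im,p,T,(.4375,.4185),.015,.04,.0002),(600,600)))
```

```text
t 9.3 tcp [0.437  0.3696 0.113 ] jaw 10.42 gap 1.0 F [ 0.4  0.6 -0.5] q6 0.32
[array([0.4383, 0.4176]), np.float32(0.0852), np.float32(0.0691), np.float32(10.0806)]
[array([0.4383, 0.418 ]), np.float32(0.0459), np.float32(0.0298), np.float32(9.4623)]
```

View pics/y8.png

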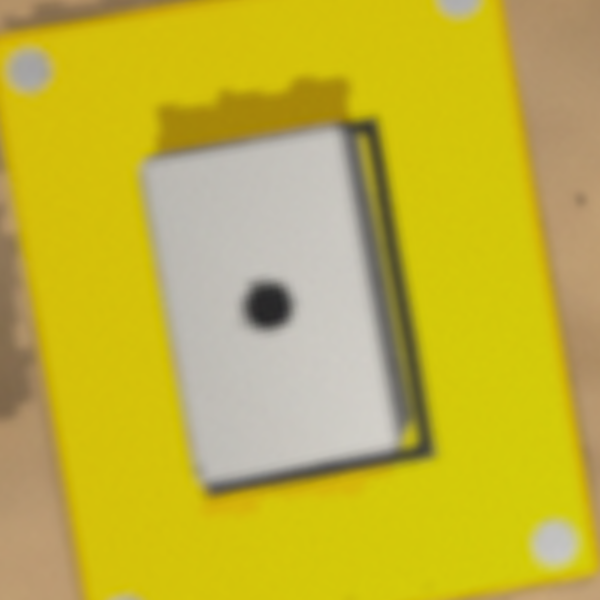

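```bash
cat >> h.py <<'E'
def reproj(pts,c0,half,W,p,T,z0,z1):
    "points (col,row) in a WxW resized warp at plane z0 -> world at z1"
    pts=np.array(pts,float)*(2*half)/W
    X=np.c_[c0[0]-half+pts[:,1],c0[1]-half+pts[:,0],np.full(len(pts),z0)]
    return pix2w(p,T,w2pix(p,T,X),z1)[:,:2]
def quad(q):
    e=[np.linalg.norm(q[(i+1)%4]-q[i])*1e3 for i in range(4)]
    d=[np.degrees(np.arctan2(*(q[(i+1)%4]-q[i])[::-1]))%180 for i in range(4)]
    print('centre',q.mean(0).round(4),'edges',np.round(e,1),'angs',np.round(d,1))
E
python3 - <<'E'
from h import *
s=manip.sense();p,T=camT('wrist',s)
im=np.load('pics/w8.npy')
sw('y8t',cv2.resize(warp(im,p,T,(.4375,.4185),.040,.03,.0001),(600,600)))
q=reproj([(145,160),(343,125),(400,447),(205,488)],(.4375,.4185),.0401,600,p,T,.015,.04);quad(q)
E
```

```text
centre [0.4365 0.4182] edges [24.1 39.2 23.9 40. ] angs [100.   10.  101.9  10.4]
```

View pics/y8t.png

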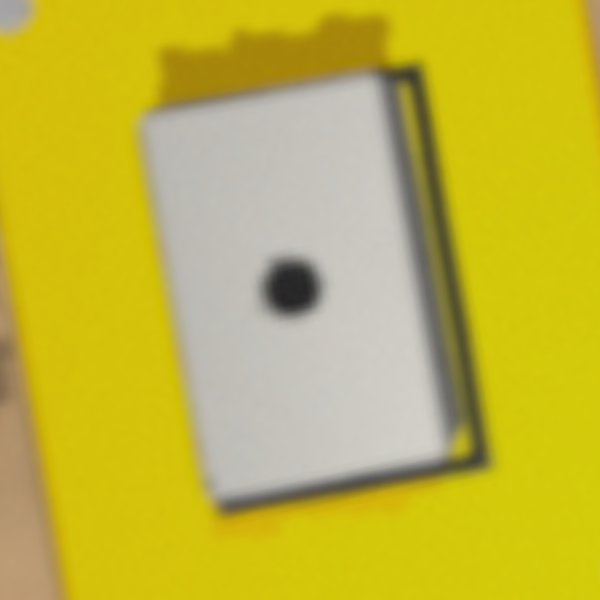

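After settling, the weight's top centre is (0.4365, 0.4182) and the outline's is (0.4384, 0.4175). It's about 1.7 mm low in x, because the arm was still settling when I hovered. I'll re-grip and shift it.

>>> send_rows:
  steps:
    - [[0,0,0.05,-0.02,0],[0,0,0.05,-0.07,0],[0,0,0.05,-0.098,0],[0,0,0.05,-0.098,0],[0.6,0,0.05,-0.098,0],[1,0,0.05,-0.098,0],[1,0,0.05,-0.098,0],[1,0,0.05,-0.098,0]]

```text
t: 10.35
tcp_pos: [0.4381, 0.4199, 0.0173]
tool_rot: [-0.064, 0.703, 0.065, 0.705]
force: [-0.5, -0.3, 6.5]
finger_gap: 0.456
```

>>> send_rows:
  steps:
    - [[1,0.0,0,0.003,0],[1,0.0017,0,0.003,0],[1,0.0017,0,0.003,0],[1,0.0017,0,0.003,0],[1,0.0017,0,-0.001,0],[1,0.0017,0,-0.001,0],[1,0.0017,0,-0.0015,0],[1,0.0017,0,-0.0015,0]]

```text
t: 11.35
tcp_pos: [0.439, 0.4194, 0.0173]
tool_rot: [-0.064, 0.704, 0.064, 0.704]
force: [-3.5, -3.2, 18.1]
finger_gap: 0.457
```

>>> send_rows:
  steps:
    - [[0.4,0,0,0.001,0],[0.1,0,0,0.001,0],[0,0,0,0.001,0],[0,0,0,0.03,0],[0,0,-0.03,0.08,0],[0,0.0,-0.05,0.1,0],[0,0.0,-0.05,0.1,0],[0,0,-0.05,0.1,0]]

```text
t: 12.35
tcp_pos: [0.4386, 0.3695, 0.1134]
tool_rot: [-0.064, 0.705, 0.064, 0.704]
force: [-0.1, -0.1, 0.1]
finger_gap: 1.0
```

Run:
```python
from h import *
s,im=snap("wrist","w9");st(s);p,T=camT('wrist',s)
for r in plate(im,p,T,'yellow',(.4375,.4185)): print(r and [np.round(x,4) for x in r])
sw('y9',cv2.resize(warp(im,p,T,(.4375,.4185),.040,.03,.0001),(600,600)))
```

```text
t 12.35 tcp [0.4386 0.3695 0.1134] jaw 10.41 gap 1.0 F [-0.1 -0.1  0.1] q6 0.32
[array([0.4384, 0.4176]), np.float32(0.0851), np.float32(0.0689), np.float32(9.8658)]
[array([0.4382, 0.4175]), np.float32(0.046), np.float32(0.0303), np.float32(9.9506)]
```

View pics/y9.png

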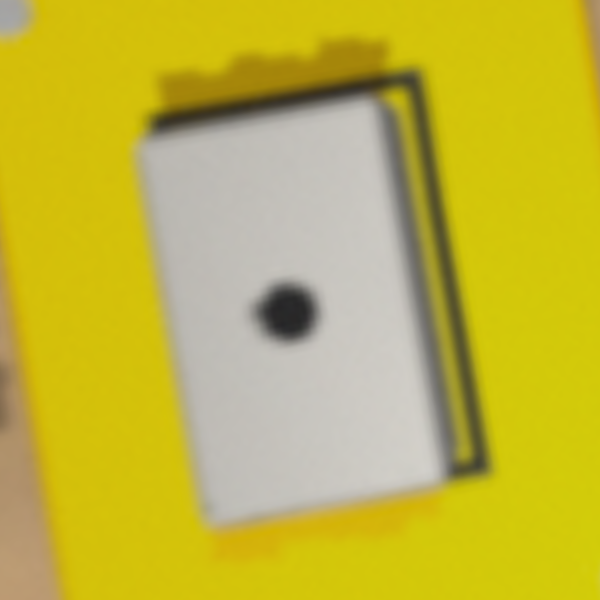

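The small weight now sits at (0.4385, 0.4177), 10.0°, against the outline at (0.4383, 0.4176), 9.9°. The visible margins agree to within 1 mm, so that's good. Next is the large weight.

>>> send_rows:
  steps:
    - [[0,0.0,0,0.04,0.18],[0,0.03,0,0.055,0.36],[0,0.06,0,0.055,0.54],[0,0.09,-0.02,0.055,0.72],[0,0.12,-0.04,0.055,0.9],[0,0.15,-0.06,0.055,1.08],[0,0.18,-0.08,0.055,1.26],[0,0.186,-0.0825,0.055,1.44]]

```text
t: 13.4
tcp_pos: [0.6267, 0.2858, 0.167]
tool_rot: [-0.513, 0.486, 0.514, 0.486]
force: [-0.1, 0.8, -0.3]
finger_gap: 1.0
```

>>> send_rows:
  steps:
    - [[0,0,0,0,0.03],[0,0,0,0,0.03],[0,0,0,0,0.03],[0,0,0,0,0.03]]

```text
t: 13.9
tcp_pos: [0.6245, 0.2873, 0.1694]
tool_rot: [-0.52, 0.479, 0.52, 0.479]
force: [-0.4, -0.1, 0.4]
finger_gap: 1.001
```

Run:
```python
from h import *
s,im=snap("wrist","w10");st(s);p,T=camT('wrist',s)
sw('l10',cv2.resize(warp(im,p,T,(.64,.286),.080,.04,.0002),(600,600)))
for r in plate(im,p,T,'green',(.635,.14)): print(r and [np.round(x,4) for x in r])
```

```text
t 13.9 tcp [0.6245 0.2873 0.1694] jaw 94.66 gap 1.001 F [-0.4 -0.1  0.4] q6 -1.38
[array([0.6361, 0.1395]), np.float32(0.1199), np.float32(0.0746), np.float32(163.7398)]
[array([0.6309, 0.1667]), np.float32(0.117), np.float32(0.0494), np.float32(9.1704)]
```

View pics/l10.png

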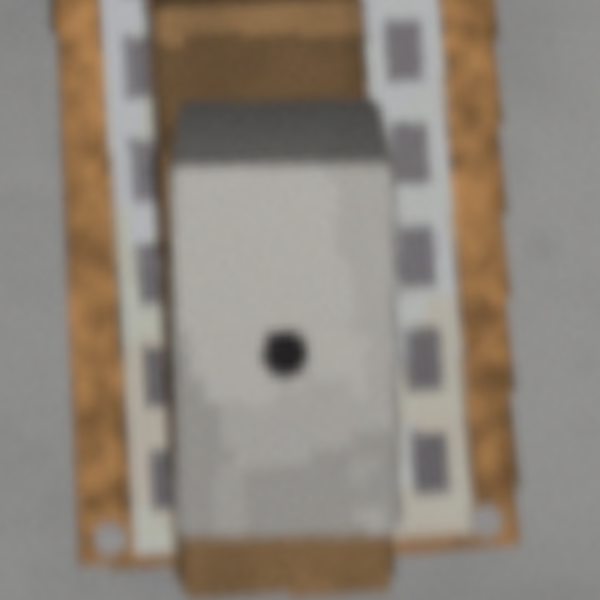

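View pics/w10.png

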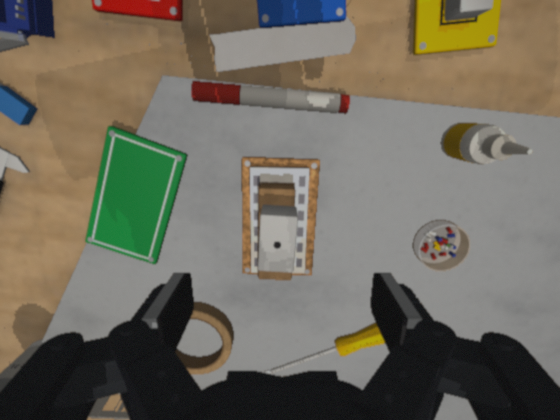

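The large weight's top centre is (0.6468, 0.2840) with its long axis at about 1.8°, and the dot coincides with the centre. The fitted size is about 29×50.8 mm, which matches. I'll go down, staying just above the cork, and grip it.

>>> send_rows:
  steps:
    - [[0,0.0218,-0.003,-0.03,-0.05],[0,0.0218,-0.003,-0.07,-0.05],[0,0.0218,-0.003,-0.1,-0.05],[0,0.0218,-0.003,-0.116,-0.05],[0,0.0218,-0.003,-0.116,-0.05],[0.6,0.0218,-0.003,-0.116,-0.05],[1,0.0218,-0.003,-0.116,-0.05],[1,0.0218,-0.003,-0.116,-0.05]]
  grip_force: 50

```text
t: 14.95
tcp_pos: [0.6473, 0.2841, 0.0545]
tool_rot: [0.508, -0.492, -0.507, -0.493]
force: [-0.1, 1.1, 3.8]
finger_gap: 0.375
```

>>> send_rows:
  steps:
    - [[1,0,0,0,0],[1,0,0,0,0],[1,0,0,0.02,0],[1,0,0,0.05,0],[1,0,0,0.1,0],[1,0,0,0.1,0],[1,0,0,0.1,0],[1,0,0,0.1,0]]

```text
t: 15.95
tcp_pos: [0.6449, 0.2832, 0.1507]
tool_rot: [-0.507, 0.494, 0.509, 0.49]
force: [0.1, -0.2, -4.9]
finger_gap: 0.341
```

Run:
```python
from h import *
s,im=snap("wrist","w11");st(s);p,T=camT('wrist',s)
for r in plate(im,p,T,'green',(.635,.14)): print(r and [np.round(x,4) for x in r])
sw('held11',warp(im,p,T,s['tcp_pos'],s['tcp_pos'][2]+.0265,.04,.0002))
```

```text
t 15.95 tcp [0.6449 0.2832 0.1507] jaw 91.79 gap 0.341 F [ 0.1 -0.2 -4.9] q6 -1.35
[array([0.6372, 0.1392]), np.float32(0.1218), np.float32(0.075), np.float32(163.7524)]
[array([0.6345, 0.1443]), np.float32(0.1054), np.float32(0.0558), np.float32(162.646)]
```

View pics/w11.png

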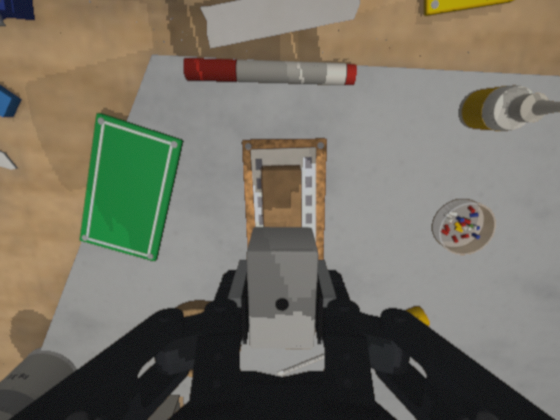

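View pics/held11.png

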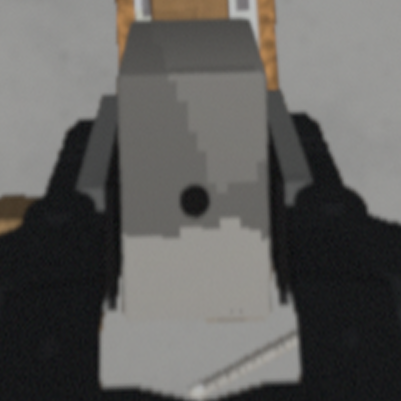

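The large weight is held (gap 0.341, about 29 mm). Its long side is perpendicular to the jaws, so only a small turn is needed for the blue plate. I'll move to 60 mm short of it and measure.

>>> send_rows:
  steps:
    - [[1,-0.05,0,0,0.06],[1,-0.1,0,0,0.129],[1,-0.15,0,0,0.129],[1,-0.162,0,0,0.129],[1,-0.162,0,0,0.129],[1,-0.162,0,0,0.129],[1,-0.162,0,0,0.129]]

```text
t: 16.88
tcp_pos: [0.4864, 0.2838, 0.1533]
tool_rot: [0.539, -0.458, -0.538, -0.459]
force: [0.6, 0.2, -3.6]
finger_gap: 0.341
```

Run:
```python
from h import *
s,im=snap("wrist","w12");st(s);p,T=camT('wrist',s)
for c,c0 in (('blue',(.4245,.284)),('red',(.417,.154)),('yellow',(.4384,.4175))):
  for r in plate(im,p,T,c,c0): print(c,r and [np.round(x,4) for x in r])
sw('held12',warp(im,p,T,s['tcp_pos'],s['tcp_pos'][2]+.0265,.04,.0002))
```

```text
t 16.88 tcp [0.4864 0.2838 0.1533] jaw 99.14 gap 0.341 F [ 0.6  0.2 -3.6] q6 -1.4
blue [array([0.424 , 0.2836]), np.float32(0.0942), np.float32(0.0722), np.float32(8.9306)]
blue [array([0.4242, 0.2837]), np.float32(0.0582), np.float32(0.0381), np.float32(9.1623)]
red [array([0.4165, 0.1539]), np.float32(0.1195), np.float32(0.0746), np.float32(178.7811)]
red [array([0.4166, 0.1527]), np.float32(0.0982), np.float32(0.0409), np.float32(178.6028)]
yellow [array([0.4386, 0.4169]), np.float32(0.0854), np.float32(0.0701), np.float32(9.8193)]
yellow [array([0.4396, 0.4195]), np.float32(0.0488), np.float32(0.0334), np.float32(9.4623)]
```

View pics/w12.png

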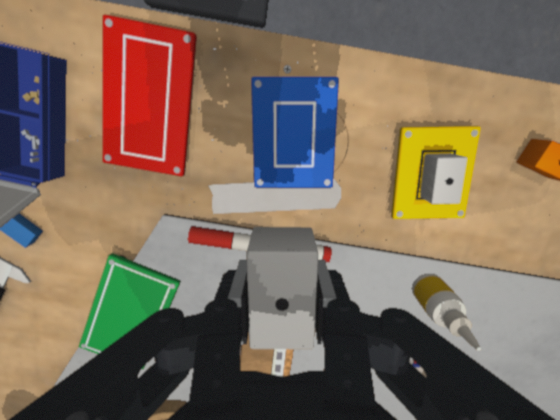

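View pics/held12.png

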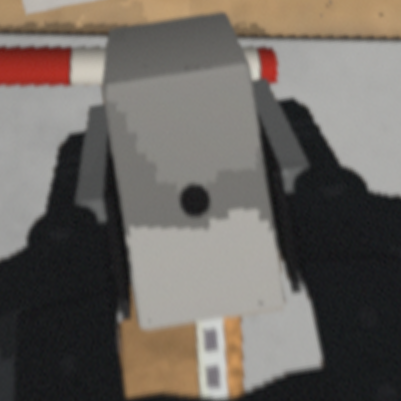

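Blue is at (0.4241, 0.2837), 9.05°, and both its fits agree. Red is about (0.4166, 0.1533), 178.7°. I'll lower the large weight.

>>> send_rows:
  steps:
    - [[1,-0.05,0,-0.02,0],[1,-0.0607,0,-0.06,0],[1,-0.0607,0,-0.1,0],[1,-0.0607,0,-0.124,0],[1,-0.0607,0,-0.124,0],[1,-0.0607,0,-0.124,0],[1,-0.0607,0,-0.124,0]]

```text
t: 17.8
tcp_pos: [0.4252, 0.2842, 0.0305]
tool_rot: [0.539, -0.458, -0.538, -0.459]
force: [-0.5, 0.4, -4.3]
finger_gap: 0.342
```

Run:
```python
from h import *
s=manip.sense();st(s)
```

```text
t 17.8 tcp [0.4252 0.2842 0.0305] jaw 99.17 gap 0.342 F [-0.5  0.4 -4.3] q6 -1.36
```

>>> send_rows:
  steps:
    - [[1,-0.0003,0,-0.005,0],[1,-0.0003,0,-0.009,0],[1,-0.0003,0,-0.0105,0],[1,-0.0003,0,-0.0105,0],[1,-0.0003,0,-0.0105,0]]

```text
t: 18.42
tcp_pos: [0.4237, 0.2838, 0.0188]
tool_rot: [0.538, -0.458, -0.538, -0.458]
force: [0.3, 0.1, -3.8]
finger_gap: 0.339
```

>>> send_rows:
  steps:
    - [[1,0.0003,0,-0.001,0],[1,0.0003,0,-0.001,0],[1,0.0003,0,-0.002,0],[1,0.0003,0,-0.002,0]]

```text
t: 18.92
tcp_pos: [0.424, 0.2839, 0.0181]
tool_rot: [0.539, -0.458, -0.538, -0.459]
force: [-2.8, -1.0, 8.3]
finger_gap: 0.34
```

>>> send_rows:
  steps:
    - [[0.4,0,0,0.001,0],[0.1,0,0,0.001,0],[0,0,0,0.001,0],[0,0,0,0.04,0],[0,0.03,0,0.09,0],[0,0.05,0,0.11,0],[0,0.05,0,0.11,0],[0,0.05,0,0.11,0]]

```text
t: 19.92
tcp_pos: [0.4719, 0.2832, 0.1255]
tool_rot: [-0.538, 0.46, 0.539, 0.457]
force: [-1.2, 0.1, -1.0]
finger_gap: 1.001
```

Run:
```python
from h import *
s,im=snap("wrist","w13");st(s);p,T=camT('wrist',s)
for c,c0 in (('blue',(.4245,.284)),('red',(.417,.154))):
  for r in plate(im,p,T,c,c0): print(c,r and [np.round(x,4) for x in r])
sw('b13',cv2.resize(warp(im,p,T,(.424,.284),.045,.04,.0001),(700,600)))
sw('b13p',cv2.resize(warp(im,p,T,(.424,.284),.015,.06,.0002),(600,600)))
```

```text
t 19.93 tcp [0.4719 0.2832 0.1255] jaw 99.18 gap 1.001 F [-1.2  0.1 -1. ] q6 -1.39
blue [array([0.4237, 0.2836]), np.float32(0.0941), np.float32(0.0724), np.float32(9.0018)]
blue [array([0.4252, 0.2837]), np.float32(0.0602), np.float32(0.0377), np.float32(8.8806)]
red [array([0.4163, 0.1539]), np.float32(0.1195), np.float32(0.0747), np.float32(178.6678)]
red [array([0.4166, 0.1526]), np.float32(0.0981), np.float32(0.0407), np.float32(178.7897)]
```

View pics/b13p.png

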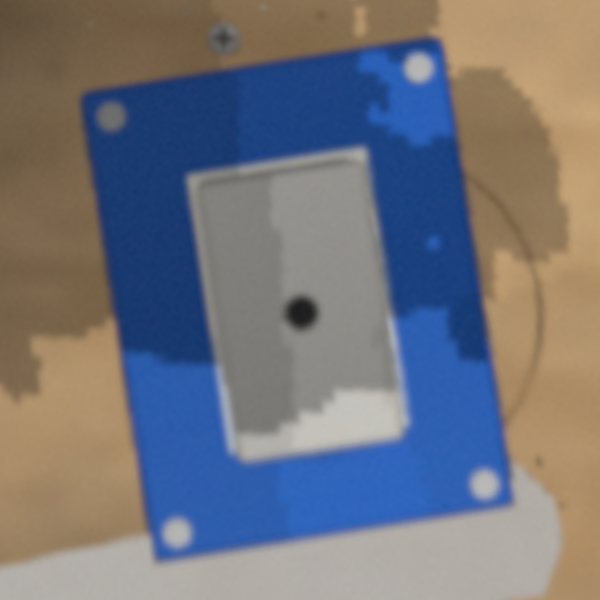

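View pics/b13.png

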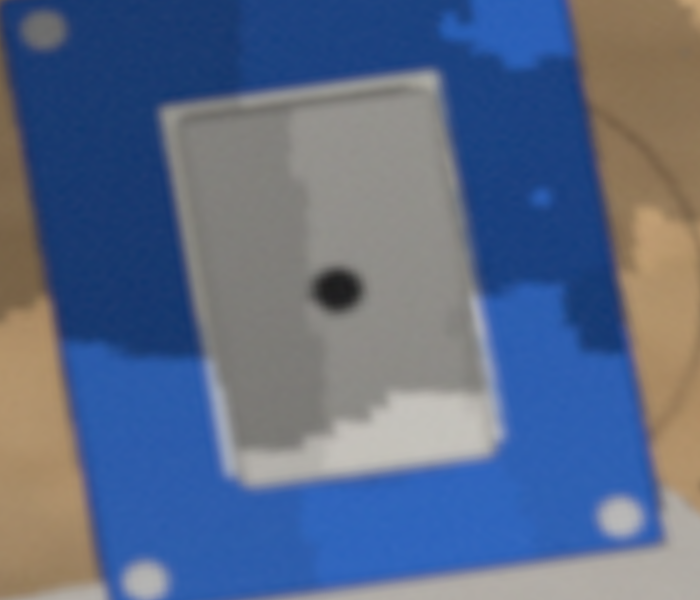

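The large weight's top centre is about (0.4225–0.4235, 0.283–0.284), against the outline at (0.4239, 0.2837). Angles match and the white border shows on the visible sides, so it's within about 1 mm. Next is the cork block.

>>> send_rows:
  steps:
    - [[0,0.05,0,0.043,-0.05],[0,0.1,0.001,0.043,-0.107],[0,0.136,0.001,0.043,-0.107],[0,0.136,0.001,0.043,-0.107],[0,0.136,0.001,0.043,-0.107],[0,0.136,0.001,0.043,-0.107],[0,0.136,0.001,0.043,-0.107]]

```text
t: 20.85
tcp_pos: [0.6089, 0.285, 0.1697]
tool_rot: [-0.513, 0.487, 0.513, 0.486]
force: [-0.3, -0.3, -0.2]
finger_gap: 0.998
```

Run:
```python
from h import *
s,im=snap("wrist","w14");st(s);p,T=camT('wrist',s)
sw('c14',cv2.resize(warp(im,p,T,(.64,.286),.050,.06,.0002),(600,600)))
for r in plate(im,p,T,'green',(.635,.14)): print(r and [np.round(x,4) for x in r])
```

```text
t 20.85 tcp [0.6089 0.285  0.1697] jaw 93.09 gap 0.998 F [-0.3 -0.3 -0.2] q6 -1.35
[array([0.6358, 0.1395]), np.float32(0.1194), np.float32(0.0745), np.float32(163.628)]
[array([0.6307, 0.1667]), np.float32(0.1175), np.float32(0.0495), np.float32(9.1704)]
```

View pics/c14.png

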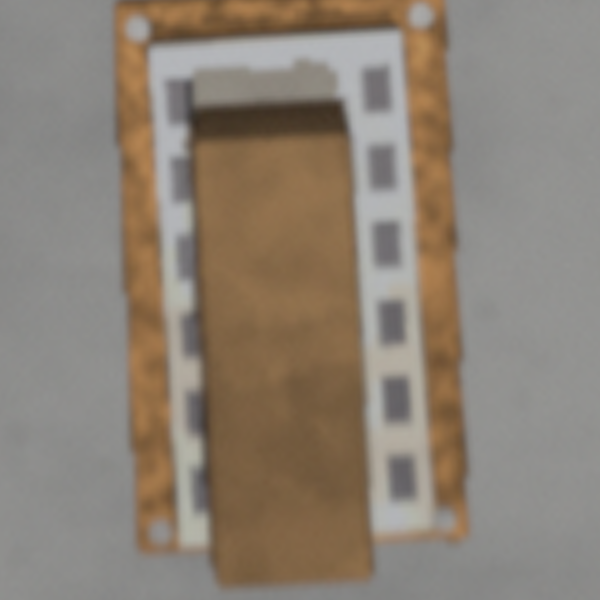

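The cork's top centre is (0.6518, 0.2825), angle 3.2°, size 89.7×32 mm. I'll grip it with the tips just above the panel.

>>> send_rows:
  steps:
    - [[0,0.0415,-0.0025,-0.03,0],[0,0.0415,-0.0025,-0.08,0],[0,0.0415,-0.0025,-0.125,0],[0,0.0415,-0.0025,-0.1415,0],[0,0.0415,-0.0025,-0.1415,0],[0.6,0.0415,-0.0025,-0.1415,0],[1,0.0415,-0.0025,-0.1415,0],[1,0.0415,-0.0025,-0.1415,0]]
  grip_force: 35

```text
t: 21.9
tcp_pos: [0.6524, 0.2827, 0.0299]
tool_rot: [0.514, -0.486, -0.513, -0.487]
force: [-0.4, 1.8, 0.1]
finger_gap: 0.375
```

>>> send_rows:
  steps:
    - [[1,0,0,0,0],[1,0,0,0,0],[1,0,0,0.01,0],[1,0,0,0.05,0],[1,0,0,0.1,0],[1,0,0,0.12,0],[1,0,0,0.12,0],[1,0,0,0.12,0]]

```text
t: 22.9
tcp_pos: [0.6499, 0.2819, 0.146]
tool_rot: [-0.512, 0.488, 0.514, 0.485]
force: [0.5, 0.4, -1.3]
finger_gap: 0.369
```

Run:
```python
from h import *
s,im=snap("wrist","w15");st(s);p,T=camT('wrist',s)
```

```text
t 22.9 tcp [0.6499 0.2819 0.146 ] jaw 93.05 gap 0.369 F [ 0.5  0.4 -1.3] q6 -1.37
```

View pics/w15.png

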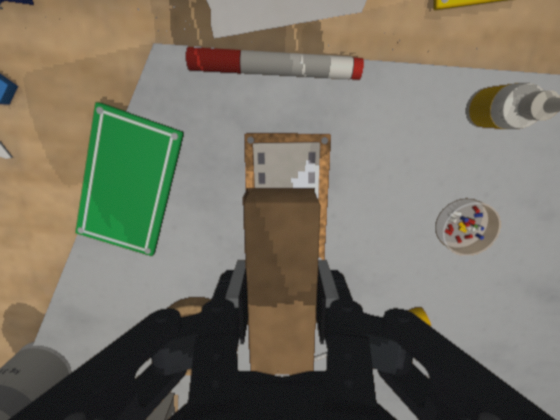

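The cork is held. I'll go to a viewing spot short of the red plate, staying clear of the blue pin box and its lid.

>>> send_rows:
  steps:
    - [[1,-0.04,-0.04,0,-0.04],[1,-0.08,-0.08,0,-0.077],[1,-0.11,-0.11,0,-0.077],[1,-0.122,-0.1275,0,-0.077],[1,-0.122,-0.1275,0,-0.077],[1,-0.122,-0.1275,0,-0.077],[1,-0.122,-0.1275,0,-0.077],[1,-0.122,-0.1275,0,-0.077]]

```text
t: 23.95
tcp_pos: [0.5299, 0.1554, 0.1481]
tool_rot: [-0.494, 0.506, 0.494, 0.506]
force: [0.1, -0.2, -1.2]
finger_gap: 0.366
```

Run:
```python
from h import *
s,im=snap("wrist","w16");st(s);p,T=camT('wrist',s)
for c,c0 in (('blue',(.4245,.284)),('red',(.417,.154))):
  for r in plate(im,p,T,c,c0,show='p16_'+c): print(c,r and [np.round(x,4) for x in r])
sw('held16',cv2.resize(warp(im,p,T,s['tcp_pos'],s['tcp_pos'][2]+.0205,.06,.0002),(600,600)))
```

```text
t 23.95 tcp [0.5299 0.1554 0.1481] jaw 88.69 gap 0.366 F [ 0.1 -0.2 -1.2] q6 -1.47
blue [array([0.4241, 0.2827]), np.float32(0.0943), np.float32(0.0736), np.float32(8.9971)]
blue [array([0.4218, 0.2903]), np.float32(0.0585), np.float32(0.0488), np.float32(8.7462)]
red [array([0.4215, 0.1531]), np.float32(0.1095), np.float32(0.0734), np.float32(178.5942)]
red [array([0.4199, 0.1531]), np.float32(0.0911), np.float32(0.0408), np.float32(178.7546)]
```

View pics/w16.png

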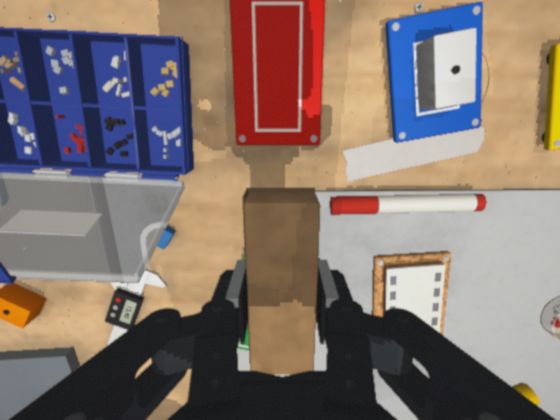

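View pics/held16.png

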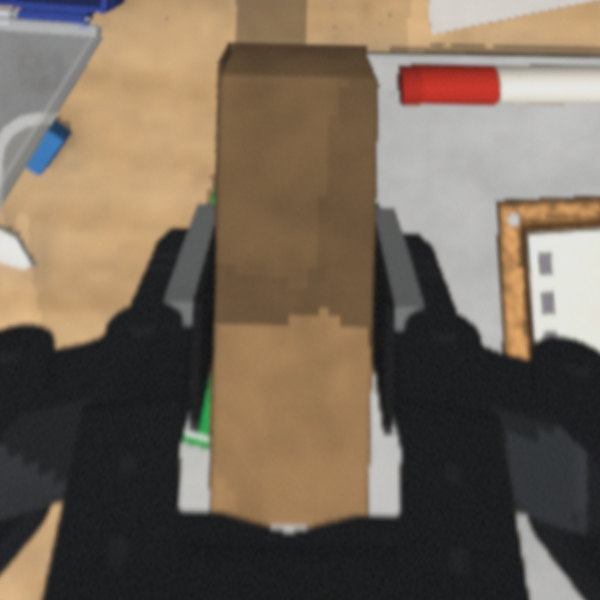

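View pics/p16_red.png

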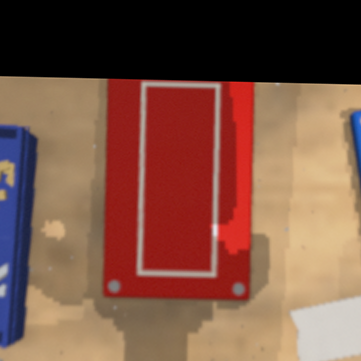

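Red's outline is at about (0.4166, 0.1532), −1.3°. The cork in hand is centred lengthwise on the TCP at −1.1°. I'll lower it.

>>> send_rows:
  steps:
    - [[1,-0.05,-0.0018,0,0],[1,-0.1,-0.0018,-0.01,0],[1,-0.113,-0.0018,-0.06,0],[1,-0.113,-0.0018,-0.1,0],[1,-0.113,-0.0018,-0.118,0],[1,-0.113,-0.0018,-0.118,0],[1,-0.113,-0.0018,-0.118,0],[1,-0.113,-0.0018,-0.118,0]]

```text
t: 25.0
tcp_pos: [0.4174, 0.1532, 0.0312]
tool_rot: [-0.495, 0.505, 0.494, 0.507]
force: [-0.3, 1.2, -1.3]
finger_gap: 0.367
```

>>> send_rows:
  steps:
    - [[1,0,0,-0.006,0],[1,0,0,-0.01,0],[1,0,0,-0.0115,0],[1,0,0,-0.0115,0],[1,0,0,-0.0115,0]]

```text
t: 25.62
tcp_pos: [0.4167, 0.153, 0.02]
tool_rot: [-0.494, 0.506, 0.494, 0.506]
force: [-1.3, -1.2, 13.4]
finger_gap: 0.366
```

Contact at 13 N. I'll release with a limited opening and back off.

>>> send_rows:
  steps:
    - [[0.4,0,0,0.001,0],[0.2,0,0,0.001,0],[0.2,0,0,0.001,0],[0.2,0,0,0.04,0],[0.2,0.03,0,0.09,0],[0.2,0.07,0,0.14,0],[0,0.07,0,0.14,0],[0,0.07,0,0.14,0]]

```text
t: 26.62
tcp_pos: [0.485, 0.1529, 0.1581]
tool_rot: [-0.493, 0.507, 0.495, 0.505]
force: [-0.7, -0.2, -0.2]
finger_gap: 1.0
```

Run:
```python
from h import *
s,im=snap("wrist","w17");st(s);p,T=camT('wrist',s)
for c,c0 in (('red',(.417,.154)),):
  for r in plate(im,p,T,c,c0): print(c,r and [np.round(x,4) for x in r])
sw('r17',cv2.resize(warp(im,p,T,(.4166,.1532),.040,.06,.0002),(600,600)))
```

```text
t 26.62 tcp [0.485  0.1529 0.1581] jaw 88.63 gap 1.0 F [-0.7 -0.2 -0.2] q6 -1.46
red [array([0.416 , 0.1533]), np.float32(0.1195), np.float32(0.0735), np.float32(178.6678)]
red [array([0.4165, 0.171 ]), np.float32(0.0961), np.float32(0.0044), np.float32(178.4765)]
```

View pics/r17.png

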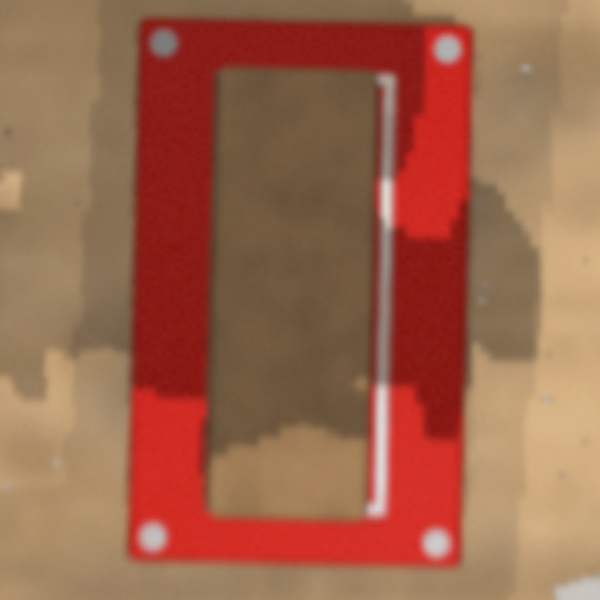

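The cork is aligned and centred lengthwise, but sits about 1.8 mm toward −y: the right outline shows while the left is hidden, and the plate margins agree. I'll re-grip and shift it.

>>> send_rows:
  steps:
    - [[0.2,-0.04,0,-0.03,0],[0.2,-0.07,0,-0.08,0],[0.2,-0.07,0,-0.12,0],[0.2,-0.07,0,-0.137,0],[0.2,-0.07,0,-0.138,0],[1,-0.07,0,-0.138,0],[1,-0.07,0,-0.138,0],[1,-0.07,0,-0.138,0]]

```text
t: 27.68
tcp_pos: [0.4168, 0.1531, 0.0216]
tool_rot: [-0.494, 0.506, 0.494, 0.506]
force: [-0.3, 0.5, 2.7]
finger_gap: 0.366
```

>>> send_rows:
  steps:
    - [[1,0.0,0,0.003,0],[1,0,0.0018,0.004,0],[1,0,0.0018,0.004,0],[1,0,0.0018,0.004,0],[1,0,0.0018,0.004,0],[1,0,0.0018,0,0],[1,0,0.0018,-0.001,0],[1,0,0.0018,-0.001,0]]

```text
t: 28.68
tcp_pos: [0.4167, 0.1548, 0.0215]
tool_rot: [-0.494, 0.505, 0.494, 0.506]
force: [-2.9, -0.5, 22.3]
finger_gap: 0.362
```

>>> send_rows:
  steps:
    - [[0.4,0,0,0.001,0],[0.2,0,0,0.001,0],[0.2,0,0,0.001,0],[0.2,0,0,0.04,0],[0.2,0.03,0.0,0.09,0],[0.2,0.07,0.03,0.14,0],[0,0.07,0.06,0.15,0],[0,0.07,0.06,0.15,0]]

```text
t: 29.68
tcp_pos: [0.4878, 0.2166, 0.171]
tool_rot: [-0.495, 0.504, 0.494, 0.506]
force: [-0.4, -1.3, 0.5]
finger_gap: 0.999
```

Run:
```python
from h import *
s,im=snap("wrist","w18");st(s);p,T=camT('wrist',s)
for c,c0 in (('red',(.417,.154)),('blue',(.424,.2837))):
  for r in plate(im,p,T,c,c0): print(c,r and [np.round(x,4) for x in r])
sw('r18',cv2.resize(warp(im,p,T,(.4166,.1532),.040,.06,.0002),(600,600)))
sw('b18',cv2.resize(warp(im,p,T,(.4240,.2837),.045,.06,.0002),(600,600)))
```

```text
t 29.68 tcp [0.4878 0.2166 0.171 ] jaw 88.79 gap 0.999 F [-0.4 -1.3  0.5] q6 -1.34
red [array([0.416 , 0.1531]), np.float32(0.1193), np.float32(0.0736), np.float32(178.5589)]
red [array([0.4165, 0.1688]), np.float32(0.0962), np.float32(0.0071), np.float32(178.4684)]
blue [array([0.4233, 0.2827]), np.float32(0.0939), np.float32(0.0723), np.float32(8.9726)]
blue [array([0.4234, 0.2855]), np.float32(0.0586), np.float32(0.0419), np.float32(8.9726)]
```

View pics/r18.png

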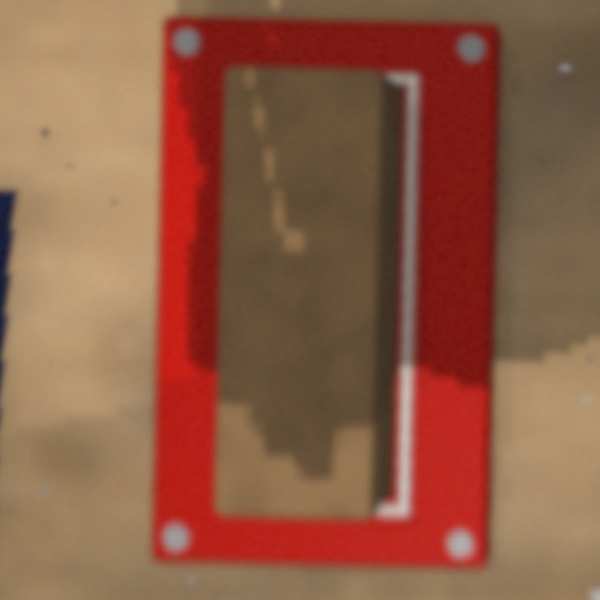

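View pics/b18.png

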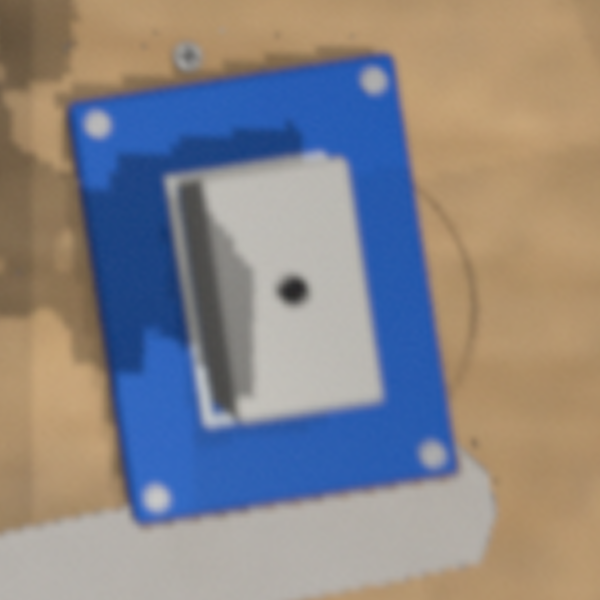

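The cork now measures (0.416, 0.153) against the outline at (0.4163, 0.1531), with the edge margins within about 0.6 mm. The large weight also rechecks within about 1 mm. Now the panel.

>>> send_rows:
  steps:
    - [[0,0.05,0.03,0,0.05],[0,0.09,0.06,0,0.098],[0,0.113,0.072,0,0.098],[0,0.113,0.072,0,0.098],[0,0.113,0.072,0,0.098],[0,0.113,0.072,0,0.098],[0,0.113,0.072,0,0.098]]

```text
t: 30.6
tcp_pos: [0.5988, 0.2863, 0.1699]
tool_rot: [-0.518, 0.481, 0.518, 0.481]
force: [0.1, -0.3, -0.8]
finger_gap: 0.999
```

Run:
```python
from h import *
s,im=snap("wrist","w19");st(s);p,T=camT('wrist',s)
sw('pn19',cv2.resize(warp(im,p,T,(.64,.286),.025,.07,.0002),(600,600)))
for r in plate(im,p,T,'green',(.635,.14),show='g19'): print(r and [np.round(x,4) for x in r])
```

```text
t 30.6 tcp [0.5988 0.2863 0.1699] jaw 94.23 gap 0.999 F [ 0.1 -0.3 -0.8] q6 -1.37
[array([0.638, 0.139]), np.float32(0.1244), np.float32(0.0745), np.float32(163.8627)]
[array([0.6312, 0.1668]), np.float32(0.1169), np.float32(0.0487), np.float32(8.7074)]
```

View pics/pn19.png

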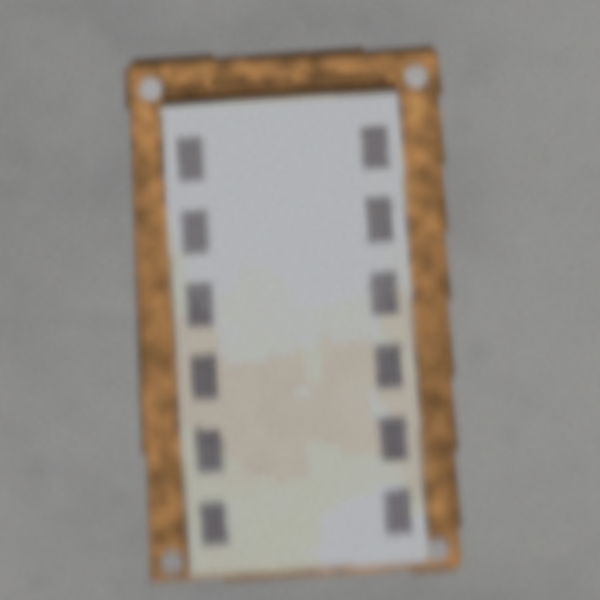

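View pics/g19.png

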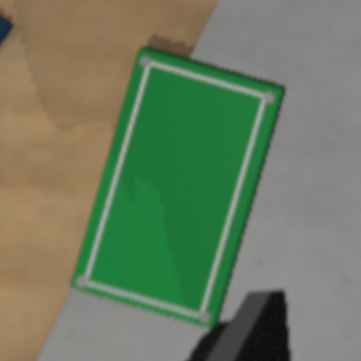

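The panel's top centre is (0.6476, 0.2848), about 3.6°, size 55×109 mm, which matches. I'll pre-close to 68 mm and descend in steps, watching the force.

>>> send_rows:
  steps:
    - [[0.1,0.0478,-0.0021,-0.04,-0.01],[0.2,0.0478,-0.0021,-0.1,-0.01],[0.2,0.0478,-0.0021,-0.13,-0.01],[0.2,0.0478,-0.0021,-0.148,-0.01],[0.2,0.0478,-0.0021,-0.152,-0.01],[0.2,0.0478,-0.0021,-0.154,-0.01],[0.2,0.0478,-0.0021,-0.154,-0.01]]

```text
t: 31.52
tcp_pos: [0.6484, 0.2851, 0.0175]
tool_rot: [0.516, -0.483, -0.515, -0.485]
force: [-0.1, 0.5, 0.3]
finger_gap: 0.796
```

Run:
```python
from h import *
s,im=snap("side","d20");st(s)
sw('d20z',cv2.resize(im[180:250,195:290],None,fx=8,fy=8,interpolation=cv2.INTER_CUBIC))
```

```text
t 31.52 tcp [0.6484 0.2851 0.0175] jaw 93.69 gap 0.796 F [-0.1  0.5  0.3] q6 -1.38
```

View pics/d20z.png

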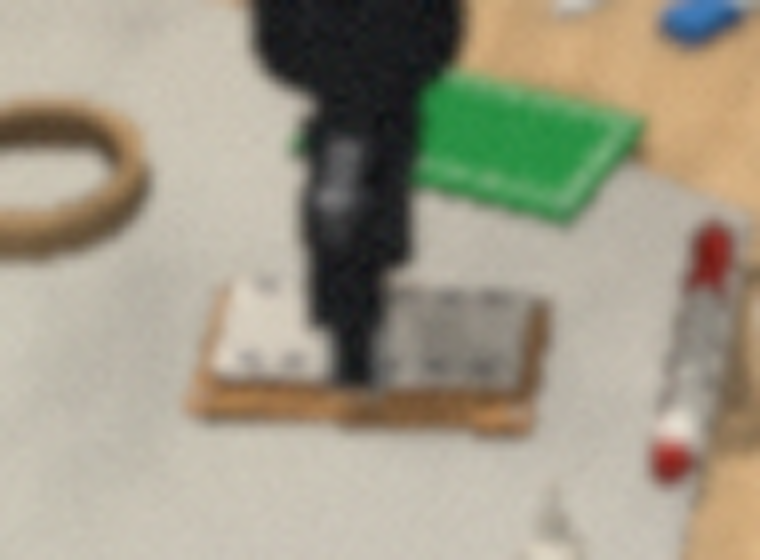

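>>> send_rows:
  steps:
    - [[0.2,0,0,-0.003,0],[0.25,0,0,-0.003,0],[0.3,0,0,-0.003,0],[0.3,0,0,-0.003,0]]
  grip_force: 30

```text
t: 32.08
tcp_pos: [0.6473, 0.2847, 0.0128]
tool_rot: [0.516, -0.484, -0.516, -0.484]
force: [-0.5, -0.2, -0.3]
finger_gap: 0.698
```

>>> send_rows:
  steps:
    - [[1,0,0,0,0],[1,0,0,0,0],[1,0,0,0,0],[1,0,0,0,0]]

```text
t: 32.58
tcp_pos: [0.6476, 0.2848, 0.0131]
tool_rot: [0.516, -0.484, -0.516, -0.484]
force: [0.1, -0.1, 2.8]
finger_gap: 0.643
```

Run:
```python
from h import *
s,im=snap("side","d21");st(s)
sw('d21z',cv2.resize(im[180:250,195:290],None,fx=8,fy=8,interpolation=cv2.INTER_CUBIC))
```

```text
t 32.58 tcp [0.6476 0.2848 0.0131] jaw 93.68 gap 0.643 F [ 0.1 -0.1  2.8] q6 -1.38
```

View pics/d21z.png

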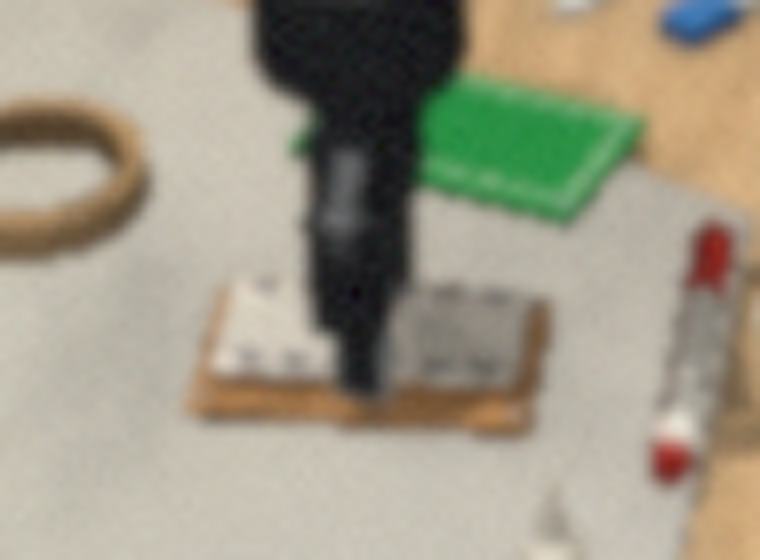

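The panel is gripped (gap 0.643, about 55 mm) with low force. I'll lift and look.

>>> send_rows:
  steps:
    - [[1,0,0,0.005,0],[1,0,0,0.02,0],[1,0,0,0.06,0],[1,0,0,0.11,0],[1,0,0,0.16,0],[1,0,0,0.16,0],[1,0,0,0.16,0],[1,0,0,0.16,0]]

```text
t: 33.62
tcp_pos: [0.6459, 0.2843, 0.1708]
tool_rot: [-0.515, 0.485, 0.517, 0.482]
force: [1.4, 0.7, -1.6]
finger_gap: 0.642
```

Run:
```python
from h import *
s,im=snap("wrist","w22");st(s);p,T=camT('wrist',s)
for r in plate(im,p,T,'green',(.637,.139),show='g22'): print(r and [np.round(x,4) for x in r])
sw('held22',cv2.resize(warp(im,p,T,s['tcp_pos'],s['tcp_pos'][2]+.012,.07,.0002),(600,600)))
```

```text
t 33.62 tcp [0.6459 0.2843 0.1708] jaw 93.68 gap 0.642 F [ 1.4  0.7 -1.6] q6 -1.38
[array([0.6364, 0.1394]), np.float32(0.1201), np.float32(0.0747), np.float32(163.6983)]
[array([0.6349, 0.1448]), np.float32(0.1054), np.float32(0.0554), np.float32(163.0725)]
```

View pics/w22.png

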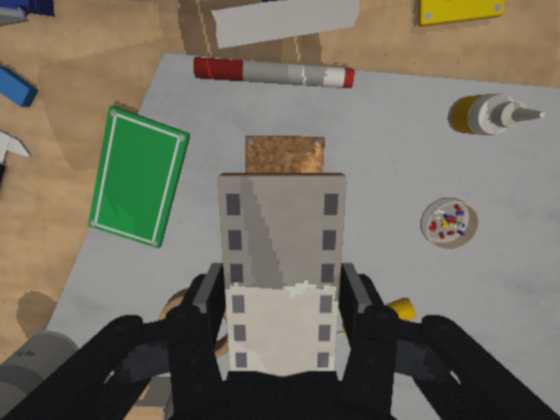

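View pics/g22.png

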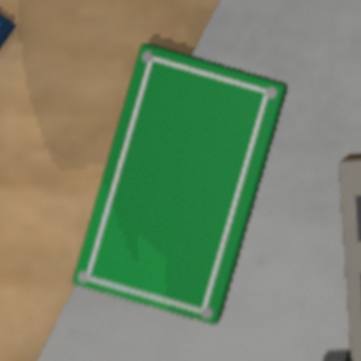

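View pics/held22.png

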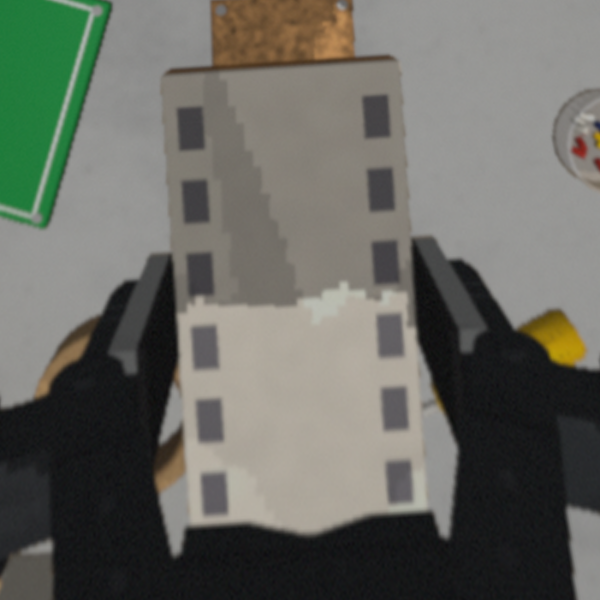

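Green outline centre by eye is (0.6392, 0.1383), −16.0°. The held panel reads about 1.3 mm toward −jaw, the same offset as the earlier pieces, so I'll compensate. First I'll check the grey bottle's clearance.

Run:
```python
from h import *
p,T=camT('side');print(pix2w(p,T,[(195,175),(184,172),(207,172)],0.0))
for z in (.1,.15,.2):print(z,w2pix(p,T,[pix2w(p,T,(195,172),0)[0]*[1,1,0]+[0,0,z]]))
s=manip.sense();st(s);p,T=camT('wrist',s);im=np.load('pics/w22.npy')
sw('g22b',cv2.resize(warp(im,p,T,(.639,.138),.015,.075,.00025),(600,600)))
```

```text
[[ 0.86413329  0.02368658  0.        ]
 [ 0.90824603  0.00963162  0.        ]
 [ 0.82795257 -0.00196572  0.        ]]
0.1 [[191.93696708 146.70754956]]
0.15 [[190.31002794 133.27338854]]
0.2 [[188.61407679 119.26937311]]
t 33.67 tcp [0.646  0.2843 0.1707] jaw 93.68 gap 0.645 F [ 0.3 -0.3  0.3] q6 -1.38
```

View pics/g22b.png

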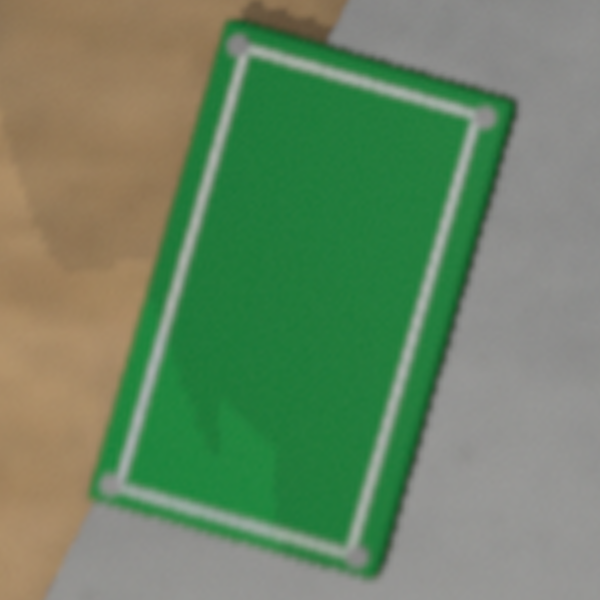

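The outline refit gives (0.6391, 0.138), −15.9°, and the grey bottle is 0.25 m away. Moving over now.

>>> send_rows:
  steps:
    - [[1,-0.008,-0.04,0,-0.12],[1,-0.008,-0.09,0,-0.24],[1,-0.0081,-0.13,0,-0.341],[1,-0.0081,-0.1462,-0.04,-0.341],[1,-0.0081,-0.1462,-0.09,-0.341],[1,-0.0081,-0.1462,-0.125,-0.341],[1,-0.0081,-0.1462,-0.138,-0.341],[1,-0.0081,-0.1462,-0.138,-0.341]]

```text
t: 34.67
tcp_pos: [0.6386, 0.1386, 0.0336]
tool_rot: [-0.426, 0.565, 0.427, 0.563]
force: [0.7, 0.7, -0.6]
finger_gap: 0.647
```

>>> send_rows:
  steps:
    - [[1,0,0,0,0],[1,0,0,0,0],[1,0,0,0,0]]

```text
t: 35.05
tcp_pos: [0.6399, 0.1387, 0.0361]
tool_rot: [-0.427, 0.564, 0.426, 0.565]
force: [0.8, -1.3, -1.0]
finger_gap: 0.645
```

Run:
```python
from h import *
s,im=snap("wrist","w23");st(s);p,T=camT('wrist',s)
sw('g23',cv2.resize(warp(im,p,T,(.639,.138),.015,.075,.00025),(600,600)))
```

```text
t 35.05 tcp [0.6399 0.1387 0.0361] jaw 74.15 gap 0.645 F [ 0.8 -1.3 -1. ] q6 -1.25
```

View pics/g23.png

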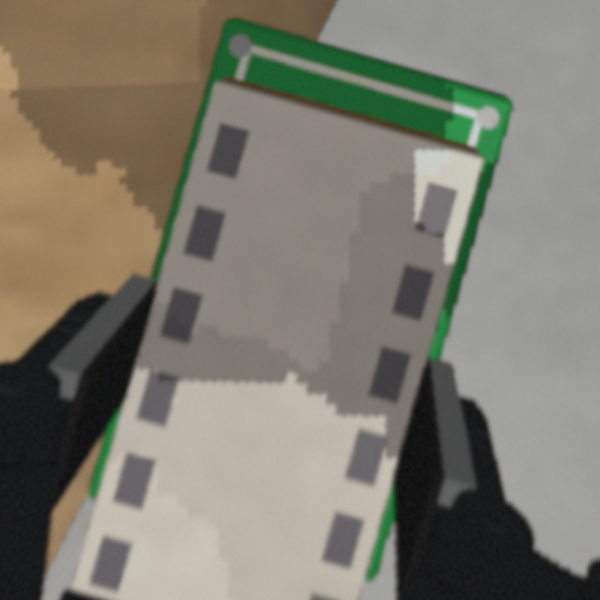

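Run:
```python
from h import *
s=manip.sense();p,T=camT('wrist',s);st(s);z=s['tcp_pos'][2]
a=np.radians(74.1);tz=np.array([np.cos(a),np.sin(a)]);ty=np.array([-np.sin(a),np.cos(a)])
c0=(.639,.138)
P=reproj([(215,82),(485,155)],c0,.0751,600,p,T,.015,z+.012)
O=reproj([(246,48),(477,112)],c0,.0751,600,p,T,.015,.015)
for n,q in(('panel',P),('outl',O)):
    m=q.mean(0);d=q[1]-q[0];print(n,m.round(4),'w',np.linalg.norm(d).round(4),'ang',np.degrees(np.arctan2(d[1],d[0])).round(2),'along jaw',((m-s['tcp_pos'][:2])@tz*1e3).round(2),'ty',((m-s['tcp_pos'][:2])@ty*1e3).round(2))
```

```text
t 35.1 tcp [0.6397 0.1386 0.0358] jaw 74.15 gap 0.641 F [-0.3  0.  -0.7] q6 -1.25
panel [0.5874 0.1523] w 0.0561 ang 74.87 along jaw -1.21 ty 54.08
outl [0.5839 0.1534] w 0.06 ang 74.51 along jaw -1.07 ty 57.7
```

The panel is aligned along the jaws (−1.21 vs −1.07 mm) and needs about 1.2 mm toward −x. Shift and lower.

>>> send_rows:
  steps:
    - [[1,-0.0012,0.0003,-0.008,0],[1,-0.0012,0.0003,-0.015,0],[1,-0.0012,0.0003,-0.019,0],[1,-0.0012,0.0003,-0.02,0],[1,-0.0012,0.0003,-0.02,0],[1,-0.0012,0.0003,-0.02,0]]

```text
t: 35.85
tcp_pos: [0.6382, 0.1388, 0.015]
tool_rot: [-0.426, 0.564, 0.426, 0.564]
force: [0.9, -0.5, -0.2]
finger_gap: 0.644
```

>>> send_rows:
  steps:
    - [[1,0,0,-0.001,0],[1,0,0,-0.002,0],[1,0,0,-0.002,0],[1,0,0,-0.002,0]]

```text
t: 36.35
tcp_pos: [0.6382, 0.1388, 0.0131]
tool_rot: [-0.426, 0.564, 0.426, 0.564]
force: [0.0, -0.3, 1.5]
finger_gap: 0.644
```

>>> send_rows:
  steps:
    - [[0.3,0,0,0,0],[0.1,0,0,0,0],[0.1,0,0,0.002,0],[0.1,0,0,0.03,0],[0,0.0,0.0,0.08,0],[0,0,0,0.14,0],[0,0.02,0.0,0.16,0],[0,0.02,0,0.16,0]]

```text
t: 37.35
tcp_pos: [0.6605, 0.1387, 0.1755]
tool_rot: [-0.428, 0.562, 0.425, 0.566]
force: [0.5, -0.4, -0.7]
finger_gap: 1.0
```

>>> send_rows:
  steps:
    - [[0,0,0,0,0],[0,0,0,0,0]]

```text
t: 37.6
tcp_pos: [0.656, 0.1388, 0.1705]
tool_rot: [-0.425, 0.566, 0.427, 0.563]
force: [-0.5, 0.3, 0.8]
finger_gap: 0.999
```

Run:
```python
from h import *
s,im=snap("wrist","w24");st(s);p,T=camT('wrist',s)
sw('g24',cv2.resize(warp(im,p,T,(.639,.138),.025,.075,.00025),(600,600)))
```

```text
t 37.6 tcp [0.656  0.1388 0.1705] jaw 74.14 gap 0.999 F [-0.5  0.3  0.8] q6 -1.25
```

View pics/g24.png

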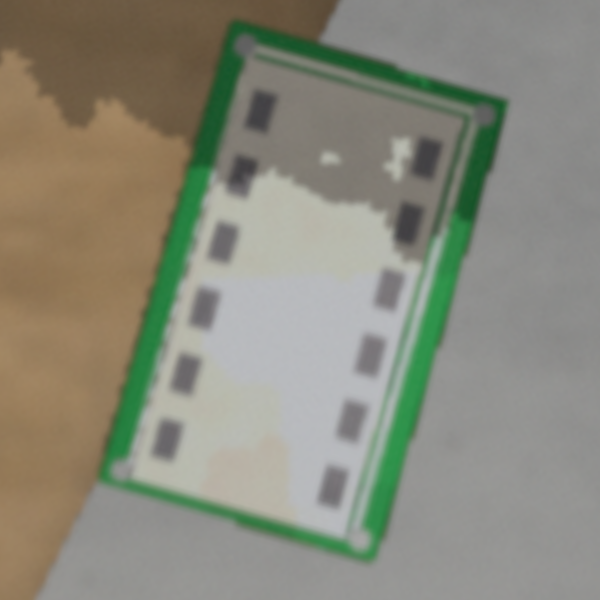

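View pics/w24.png

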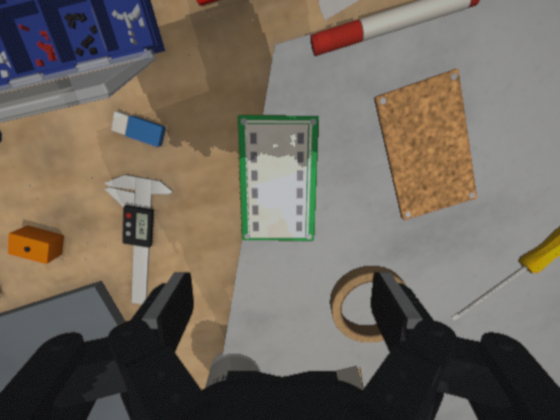

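Run:
```python
from h import *
s=manip.sense();p,T=camT('wrist',s);im=np.load('pics/w24.npy')
# rotated warp, axes: cols=jaw dir, rows=-ty
a=np.radians(74.1);tz=np.array([np.cos(a),np.sin(a)]);ty=np.array([-np.sin(a),np.cos(a)])
u=np.arange(-45,45,.15)/1e3; v=np.arange(-70,70,.25)/1e3
U,V=np.meshgrid(u,v);X=np.stack([.639+U*tz[0]-V*ty[0],.138+U*tz[1]-V*ty[1],np.full(U.shape,.015)],-1).reshape(-1,3)
uv=w2pix(p,T,X).astype(np.float32);w=cv2.remap(im,uv[:,0].reshape(U.shape),uv[:,1].reshape(U.shape),cv2.INTER_CUBIC)
sw('g24r',w)
```

```text
(no output)
```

View pics/g24r.png

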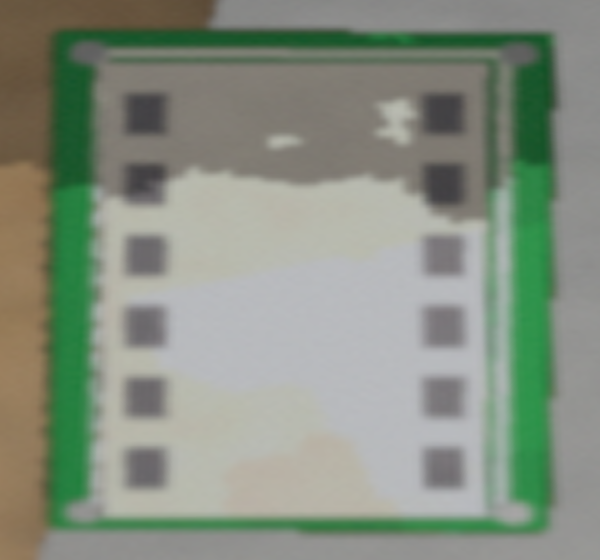

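The panel is parallel to the outline, about 1 mm off across and centred lengthwise, with the border visible on both sides. I'll take a last overview before handing in.

>>> send_rows:
  steps:
    - [[0,-0.05,0.04,0.05,0.1],[0,-0.1,0.08,0.1,0.2],[0,-0.14,0.12,0.13,0.27],[0,-0.14,0.15,0.13,0.27],[0,-0.14,0.15,0.13,0.27],[0,-0.14,0.15,0.13,0.27],[0,-0.14,0.15,0.13,0.27]]

```text
t: 38.52
tcp_pos: [0.5182, 0.2875, 0.3014]
tool_rot: [-0.498, 0.503, 0.498, 0.501]
force: [0.0, -0.7, 0.0]
finger_gap: 1.004
```

Run:
```python
from h import *
s,im=snap("wrist","w25");st(s)
```

```text
t 38.52 tcp [0.5182 0.2875 0.3014] jaw 89.52 gap 1.004 F [ 0.  -0.7  0. ] q6 -1.24
```

View pics/w25.png

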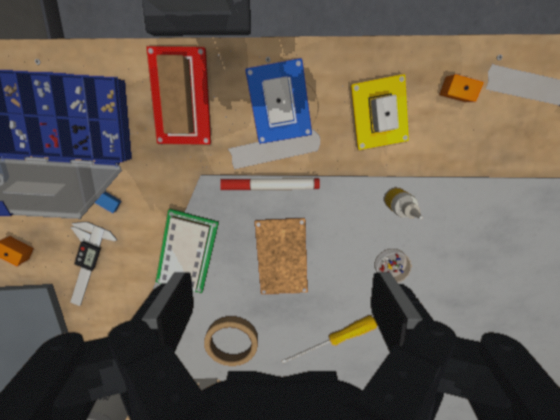

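The overview shows all four pieces on their plates: cork at (179,95), large weight (279,100), small weight (386,114) and panel (187,250). The press board is empty, and the bottle and tub are where they were.

```bash
python3 -c "
from station import manip
print(manip.sign_off())"
```

```text
the job is handed in; nothing more can be done
None
```

I took the pile apart from the top down in the order asked and handed the job in at about 38.5 s, under the 112 s limit. Each piece is lying flat on its plate. I set down the small weight on yellow and the cork on red, then re-gripped each to shift it about 1.7–1.8 mm.

Last checks against each outline, from the wrist camera:

| Piece | Plate | Offset from the outline | Angle |
|---|---|---|---|
| Small weight | yellow | 0.2 mm by the fit, up to about 0.8 mm by the visible margins | within 0.2° |
| Large weight | blue | about 1 mm | within about 0.5° |
| Cork block | red | about 0.5 mm across; up to about 1 mm lengthwise | within about 0.5° |
| Panel | green | about 1 mm across, about 0 lengthwise | parallel to the outline |

- **Where the checks disagreed:** for the large weight, the fit of its top said 1.3–1.4 mm toward −x, while the outline margins said under 1 mm. For the cork's lengthwise position, the first check after placing showed no error and a later fit showed −1.1 mm. The wrist camera also seems biased by about 1 mm along the jaws, so I left the remaining offsets of about 1 mm as they were.
- **Bystanders:** the last overview shows the glue bottle, pin tub and the orange look-alikes in their places. The purple one was outside that picture, but the arm only passed near it at the start, well above it.
- **Forces:** the highest I read while setting pieces down was 22 N, and the gripper was empty and clear at hand-in.

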